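# Pack the optics kit tray

## Robot

A 6-joint arm with a two-finger parallel gripper is mounted at the origin on the work surface. World frame = base frame: x ahead of the robot, y to its left, z up, the work surface at z = 0. Lengths are in m, angles in rad, forces in N, time in s.
With the tool pointing down it reaches from about 0.3 to 0.85 m from the base axis. Payload 5.4 kg.
Tool frame: the origin (TCP) lies between the finger pads; the fingertips stand env.tips_ahead ahead of it and the grasp point (between the pads) lies 6 mm ahead of it (env.tips_ahead is the distance from the TCP to the fingertips, in m); z points along the fingers, y is the direction in which the jaws open and shut (so a half turn about z gives the same grasp; the last joint's range is limited). The gripper opens to 85 mm and grips with 20 to 120 N. Pads are 22 mm wide; open, the fingers measure 114 mm over their backs; the gripper's body (76 mm by 85 mm) begins 54 mm behind the grasp point. The pads swing forward as they close: fully open they stand 13 mm farther back than shut.
Start: joints at [-1.373, 0.158, 1.597, -0, 1.386, -0.21], TCP at [0.228, -0.528, 0.256] pointing down, gripper open.
Joint ranges: [-2.91, 2.91], [-0.94, 2.29], [0.18, 2.7], [-1.29, 4.43], [0.17, 2.64], [-3, 3]. Speed limits (rad/s): [2.57, 2.57, 3.14, 3.14, 3.14, 3.14].

## Interface

Orientations are given as a unit quaternion [x, y, z, w].
In Python, from station import readout, imaging, env gives the robot as it stands.
- The arm moves only by the tool jog_arm, never from a script. Its arguments are lists of equal length, an entry for each row: "linear": the shift along the tool's x, y, z in cm, a list of three; "delta_rot": the turn, a rotation vector about the tool's x, y, z in degrees, a list of three; "gripper": the opening, from 0 (shut) to 1 (fully open). In form: {"linear": [[dx, dy, dz], ...], "delta_rot": [[rx, ry, rz], ...], "gripper": [gripper, ...]}. A call has 1 to 10 rows; each row shifts and turns the pose as measured when the row begins, along the tool's axes as they then stand; what a row does not reach is not made up. A row lasts 1/12 s, in which the tool goes at most 41.7 mm and 7.16 degrees, less where a joint would pass 70% of its speed; a pose out of reach is approached as far as the arm can. A call with a gripper value outside its range is refused whole. The fingers move at their own pace and stop on an object; "squeeze" is the grip in N (left out, the last holds). Time passes only in rows, so rows that do not move let the fingers close. It gives the time, the measured TCP pose, the force and the opening at its end, in the units of the state.
- readout.state(): the state, without advancing time (a new reading comes with each control period).
- imaging.camera(name): name is "scene" or "top"; returns the picture (400x640x3 uint8, red, green, blue); there is no depth.
- imaging.calibration(name): a dict with "fx", "fy", "cx", "cy" (pixels), "D" ([k1, k2, p1, p2, k3] as OpenCV has them; the pictures are not rectified), "camera_from_world" (4x4, takes a point from world to camera coordinates). Camera axes: x right, y down, z forward; pixel columns grow to the right and rows downward; lengths in m; the calibration is good to about 2 mm. A picture is of the moment at which its call begins. calibration takes no time and is no camera call.
- env.sign_off(): hands the job in, once; it reports no verdict.
The state is a dict: "t": time; "joints": joint angles; "joint_velocities": joint speeds; "joint_efforts": joint torques, N m; "eef_pos": TCP position; "ee_rot": TCP orientation; "wrist_force": force on the tool from outside, world axes, zero at the start; "ft_torque": the same for the moment, N m; "width": finger opening in m.
Only numpy, scipy, OpenCV 4.12 (cv2) and the standard library are available. Lean on these libraries where they do the work, as an engineer would, in place of code of your own. Each camera call takes 0.05 s, during which the arm holds its last target. There are 200 camera calls.

## Task

Pack the optics kit into the plywood tray, each part lying flat and upright as it stands now, right down on the floor of the insert made for it: the glass lens in its round frame into the round recess, the open spacer ring over the peg, the short detector tube into the long recess, and the rail clamp with a single post socket into the square recess. The longer tube and the clamp with two sockets belong to another set: leave them where they are.

Things in the scene. Friction and masses are not known exactly. Their poses are not given: they have to be found in the camera images.
- lens_mid (a point): Lens in a round black frame: a solid disc 52 mm in diameter and 28 mm high, lying flat, with a pale glass dome 42 mm across on its top (3 mm proud). This point is its centre, half-way up; its z axis points up.
- spacer_mid (a point): Plain black spacer ring, open through the middle: outer diameter 56 mm, hole 36 mm, 26 mm high, lying flat. This point is its centre, half-way up; its z axis points up.
- detector_mid (a point): Short detector: a steel tube 26 mm in diameter and 64 mm long lying along its x axis on a black foot 60 mm (x) by 26 mm (y) by 12 mm high; the tube's axis is 25 mm and its top 38 mm above the underside. This point is its centre, half-way up; its z axis points up. Either end may point either way in the recess.
- clamp_mid (a point): Rail clamp with a single socket: an aluminium base 46 x 46 mm (sides along x and y), 16 mm high, with one upright black post socket 20 mm in diameter in its middle, reaching to 52 mm above the underside. This point is its centre, half-way up; its z axis points up.
- long_tube: Look-alike, to be left alone: the same tube and foot as the detector but 96 mm long (along x). Origin: centre of its underside.
- twin_clamp: Look-alike, to be left alone: a rail clamp with a base 46 mm (x) by 84 mm (y) and two black sockets 44 mm apart along y. Origin: centre of its underside.
- bay_round_floor (a point): Grey tray insert with a round recess 72 mm in diameter, 6 mm deep, its floor lined dark: place of the lens. Tray and inserts are fixed. This point is the centre of the insert's floor, 10 mm above the table; z points up. Inserts are 106 mm square, x and y along the tray's edges, in a two by two square at 110 mm spacing.
- bay_peg_floor (a point): Grey tray insert with a flat floor (no rim of its own) and an upright aluminium peg 16 mm in diameter and 18 mm high in its middle: place of the spacer ring. Tray and inserts are fixed. This point is the centre of the insert's floor, 10 mm above the table; z points up. Inserts are 106 mm square, x and y along the tray's edges, in a two by two square at 110 mm spacing.
- bay_long_floor (a point): Grey tray insert with a long rectangular recess 84 mm (along its x axis) by 46 mm (y), 6 mm deep, its floor lined dark: place of the detector. Tray and inserts are fixed. This point is the centre of the insert's floor, 10 mm above the table; z points up. Inserts are 106 mm square, x and y along the tray's edges, in a two by two square at 110 mm spacing.
- bay_square_floor (a point): Grey tray insert with a square recess 66 x 66 mm (sides along x and y), 6 mm deep, its floor lined dark: place of the clamp. Tray and inserts are fixed. This point is the centre of the insert's floor, 10 mm above the table; z points up. Inserts are 106 mm square, x and y along the tray's edges, in a two by two square at 110 mm spacing. The tray's plywood rim stands 18 mm above the table, 228 mm square outside.
Things that resemble listed ones, but are neither listed nor needed, are in the scene too. Leave any pink look-alike of the part that bears detector_mid alone.

How it is judged:
At the end, for the whole second after the job is handed in: Lens, spacer ring, detector and single clamp each rest on the floor of their own insert (centre within 16 mm of the insert's centre, height within 3 to 4 mm of lying on its floor, upright within 0.08 rad), at rest; the long tube and the twin clamp are within 20 mm of where they started (horizontal distance between lens_mid and bay_round_floor below 0.016 m and z of lens_mid in the frame of bay_round_floor between 0.01 and 0.017 m and angle between each of lens_mid, detector_mid, clamp_mid, spacer_mid's own z axis and vertical below 0.08 rad and linear speed of each of lens, detector, clamp, spacer below 0.02 m/s and horizontal distance between detector_mid and bay_long_floor below 0.016 m and z of detector_mid in the frame of bay_long_floor between 0.015 and 0.022 m and horizontal distance between clamp_mid and bay_square_floor below 0.016 m and z of clamp_mid in the frame of bay_square_floor between 0.022 and 0.029 m and horizontal distance between spacer_mid and bay_peg_floor below 0.016 m and z of spacer_mid in the frame of bay_peg_floor between 0.009 and 0.016 m and distance of each of long_tube, twin_clamp from where it was at the start of the episode below 0.02 m); the robot touches nothing.
It fails at once if the long tube is moved by more than 20 mm (distance of long_tube from where it was at the start of the episode above 0.02 m).
It fails at once if the clamp with two sockets is moved by more than 20 mm (distance of twin_clamp from where it was at the start of the episode above 0.02 m).
It also fails if it takes over 106 s, if anything falls off the work surface, if the arm or the gripper's body presses on something with over 40 N, if the wrist force passes 120 N, or if a joint passes its speed limit or range.

## Working session

There is one attempt and no reset: what is moved stays moved. The work goes in short steps, Python scripts to look and compute and a tool call to move; the robot and the scene stay as the last step left them, time stands still between calls to the robot, and variables do not carry over. Pictures are saved under pics/ and viewed, about 12 in all and at most 16, crops included, and the job is handed in when it is done.

Besides the shell and the picture viewer there is one more tool, called after "Request:" in YAML: its name, and indented under it one key for each argument. jog_arm: Moves the arm, as the interface text tells. Its arguments: {"type":"object","properties":{"linear":{"type":"array","items":{"type":"array","items":{"type":"number"}}},"delta_rot":{"type":"array","items":{"type":"array","items":{"type":"number"}}},"gripper":{"type":"array","items":{"type":"number"}},"squeeze":{"type":"number"}},"required":["linear","delta_rot","gripper"]}

```bash
ls; mkdir -p pics; python3 - <<'E'
from station import readout, imaging, env
import cv2
print(readout.state(), env.tips_ahead)
for n in("scene","top"):
    im=imaging.camera(n); cv2.imwrite(f"pics/{n}0.png",im[:,:,::-1]); print(n,imaging.calibration(n))
E
```

```text
pics
{'t': 0.0, 'joints': array([-1.37306683e+00,  1.59040855e-01,  1.59828136e+00,  1.31290480e-05,
        1.38624724e+00, -2.10087033e-01]), 'joint_velocities': array([-2.54300925e-04, -1.92140748e-03, -6.74443824e-04,  7.50172830e-04,
       -8.74229569e-05, -5.09059436e-04]), 'joint_efforts': array([ 2.56379193e-03, -3.96003377e+01, -3.31427264e+01, -6.50558536e-05,
        8.49769480e-03,  1.48249524e-05]), 'eef_pos': array([ 0.22792167, -0.52726094,  0.25529688]), 'ee_rot': array([ 9.79282409e-01,  2.02496880e-01,  1.25588102e-05, -9.88344649e-04]), 'wrist_force': array([-0.2486438 , -0.05785456, -1.14921697]), 'ft_torque': array([0.00417812, 0.01550664, 0.00187848]), 'width': 0.08522175502100211} 0.025
scene {'fx': 398.8133555597337, 'fy': 398.8133555597337, 'cx': 317.05031901706064, 'cy': 195.89865424453978, 'D': array([-0.05742783,  0.        ,  0.        ,  0.        ,  0.        ]), 'camera_from_world': array([[-0.25830806,  0.96605772, -0.00306887,  0.18869361],
       [ 0.78990437,  0.20937655, -0.57637883, -0.39749106],
       [-0.55617267, -0.15130741, -0.81717687,  1.34731149],
       [ 0.        ,  0.        ,  0.        ,  1.        ]])}
top {'fx': 438.5471737091827, 'fy': 438.5471737091827, 'cx': 319.5069830728286, 'cy': 204.8922224460167, 'D': array([-0.04788834,  0.        ,  0.        ,  0.        ,  0.        ]), 'camera_from_world': array([[-0.02811469, -0.99929887, -0.02472509, -0.02121046],
       [-0.98994954,  0.03126418, -0.13792196,  0.5392425 ],
       [ 0.13859827,  0.02059896, -0.99013444,  0.9775537 ],
       [ 0.        ,  0.        ,  0.        ,  1.        ]])}
```

View pics/top0.png

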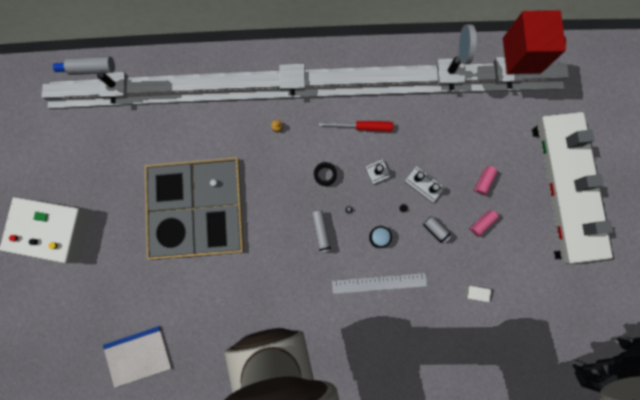

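View pics/scene0.png

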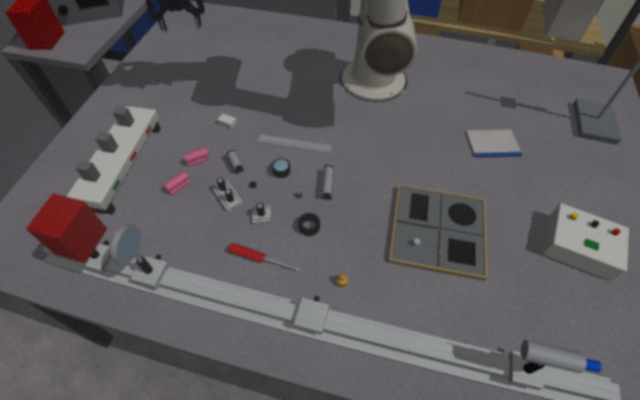

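Top view: ring (325,174), single clamp (377,171), twin clamp (425,184), long tube (321,231), lens (380,237), short grey detector (437,229), pink look-alikes (486,180) and (485,223). Tray: square recess (169,187), peg (213,183), round (171,233), long (217,229). Next, one enlarged crop of both views to confirm.

```bash
python3 - <<'E'
import cv2,numpy as np
t=cv2.imread("pics/top0.png");s=cv2.imread("pics/scene0.png")
a=cv2.resize(t[150:260,300:510],(800,419),interpolation=cv2.INTER_CUBIC)
cv2.imwrite("pics/c_top.png",a)
a=cv2.resize(s[140:245,160:350],(800,442),interpolation=cv2.INTER_CUBIC)
cv2.imwrite("pics/c_sc.png",a)
E
```

```text
(no output)
```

View pics/c_top.png

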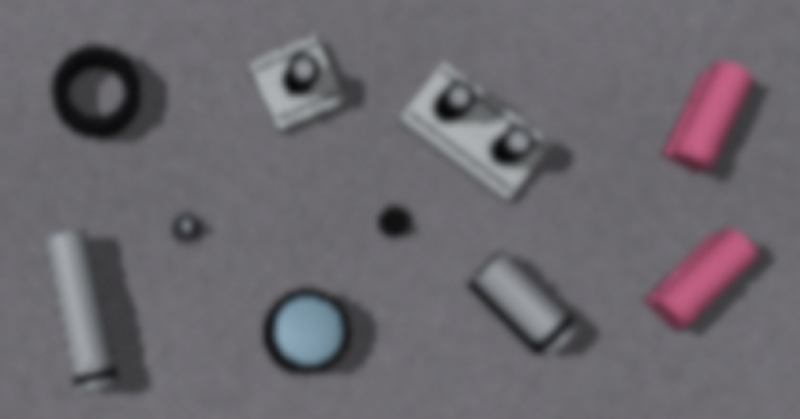

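View pics/c_sc.png

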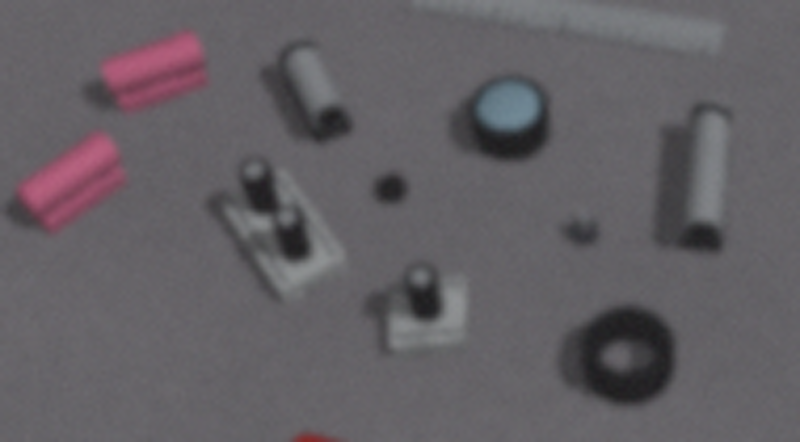

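The crops confirm it. The ring, single-socket clamp (one black post), lens (blue dome) and short grey tube at top (437,229) fit the descriptions. The pink tubes, the longer tube (321,231) and the two-socket clamp are left alone. Next: measure.

```bash
cat > h.py <<'E'
import cv2,numpy as np
from station import readout,imaging,env
def ray(n,uv):
    c=imaging.calibration(n);K=np.array([[c['fx'],0,c['cx']],[0,c['fy'],c['cy']],[0,0,1]])
    p=cv2.undistortPoints(np.array([[uv]],float),K,c['D'])[0,0]
    T=c['camera_from_world'];R=T[:3,:3]
    d=R.T@np.array([p[0],p[1],1]);return -R.T@T[:3,3],d/np.linalg.norm(d)
def plane(n,uv,z):
    o,d=ray(n,uv);return (o+d*(z-o[2])/d[2])[:2]
def proj(n,P):
    c=imaging.calibration(n);K=np.array([[c['fx'],0,c['cx']],[0,c['fy'],c['cy']],[0,0,1]]);T=c['camera_from_world']
    return cv2.projectPoints(np.array([P],float),cv2.Rodrigues(T[:3,:3])[0],T[:3,3],K,c['D'])[0].ravel()
def tri(a,b):
    o1,d1=ray('top',a);o2,d2=ray('scene',b)
    s=np.linalg.lstsq(np.stack([d1,-d2],1),o2-o1,rcond=None)[0]
    p,q=o1+s[0]*d1,o2+s[1]*d2
    return (p+q)/2,np.linalg.norm(p-q)
def blob(im,box,f):
    "largest contour in box=(u0,v0,u1,v1), 4x upsampled, of mask f(bgr float); -> centre, minAreaRect, contour in px"
    u0,v0,u1,v1=box;c=cv2.resize(im[v0:v1,u0:u1],None,fx=4,fy=4,interpolation=cv2.INTER_CUBIC).astype(float)
    m=f(c).astype(np.uint8)
    k=max(cv2.findContours(m,cv2.RETR_EXTERNAL,cv2.CHAIN_APPROX_NONE)[0],key=cv2.contourArea)
    k=(k[:,0,:].astype(np.float32)+.5)/4-.5+np.array([u0,v0],np.float32)
    M=cv2.moments(k);return np.array([M['m10'],M['m01']])/M['m00'],cv2.minAreaRect(k),k
E
python3 - <<'E'
from h import *
t=cv2.imread("pics/top0.png");s=cv2.imread("pics/scene0.png")
g=lambda c:c.mean(2)
dark=lambda th:(lambda c:g(c)<th)
bri=lambda th:(lambda c:g(c)>th)
blue=lambda c:c[:,:,0]-c[:,:,2]>25
np.set_printoptions(precision=4,suppress=True)
W={'ring':((308,158,345,190),dark(50),(293,208,325,240),dark(50)),
'dome':((366,222,396,252),blue,(268,155,294,180),blue),
'clampbase':((362,155,395,186),bri(130),(248,202,275,226),bri(130)),
'det':((420,212,455,246),bri(125),(222,146,244,176),bri(110)),
'long':((308,205,335,256),bri(125),(318,162,338,200),bri(110)),
'rec_sq':((152,166,188,208),dark(45),(440,232,484,272),dark(45)),
'rec_round':((150,212,190,252),dark(45),(442,198,482,230),dark(45)),
'rec_long':((198,206,236,252),dark(45),(406,190,432,224),dark(45)),
'peg':((204,174,224,194),bri(130),(408,232,426,250),bri(130)),
'tray':((138,150,250,266),lambda c:c[:,:,2]-c[:,:,0]>25,(382,180,496,282),lambda c:c[:,:,2]-c[:,:,0]>25)}
for k,(b1,f1,b2,f2) in W.items():
    a=blob(t,b1,f1);b=blob(s,b2,f2);P,e=tri(a[0],b[0])
    print(k,a[0],b[0],'P',P,'err',round(e,4),'rect',[np.round(x,1) for x in a[1]],[np.round(x,1) for x in b[1]])
E
```

```text
ring [325.4519 173.9012] [308.3052 224.1339] P [ 0.6163 -0.0532  0.0124] err 0.0002 rect [array([325.4, 173.9]), array([23.5, 23. ]), np.float64(90.0)] [array([308.2, 224.1]), array([21.5, 21.2]), np.float64(90.0)]
dome [380.4049 236.3268] [280.4276 164.8026] P [ 0.4621 -0.1756  0.0279] err 0.0003 rect [array([380.5, 236.2]), array([17.8, 17.2]), np.float64(90.0)] [array([280.4, 164.9]), array([10.4, 13.5]), np.float64(69.0)]
clampbase [374.2152 171.802 ] [267.4073 213.0165] P [ 0.6152 -0.1655  0.0183] err 0.0074 rect [array([376.9, 170.9]), array([19.4, 19.2]), np.float64(66.0)] [array([267.4, 213. ]), array([5.1, 9.6]), np.float64(12.7)]
det [435.9715 228.0378] [234.422  157.9195] P [ 0.4768 -0.3035  0.0355] err 0.0013 rect [array([435.8, 228.1]), array([22.8,  7.1]), np.float64(45.0)] [array([234.3, 157.7]), array([13.8,  5.8]), np.float64(63.4)]
long [318.7311 228.6111] [328.6971 179.6249] P [ 0.4836 -0.034   0.0354] err 0.0001 rect [array([318.7, 228.7]), array([37.1,  7.2]), np.float64(78.5)] [array([328.9, 179.3]), array([ 6.4, 24.9]), np.float64(5.4)]
rec_sq [169.0237 187.022
[... 339 characters left out ...]
 [array([461.8, 214.2]), array([26.6, 20.4]), np.float64(5.0)]
rec_long [216.1059 228.8091] [418.8854 206.8473] P [0.4923 0.2102 0.0121] err 0.0001 rect [array([216.1, 228.8]), array([34.6, 18.3]), np.float64(87.2)] [array([418.9, 206.9]), array([16.6, 25. ]), np.float64(5.1)]
peg [212.3339 182.1315] [417.0278 240.5983] P [0.6024 0.2156 0.0273] err 0.0005 rect [array([212.3, 182.2]), array([5.7, 6.2]), np.float64(45.0)] [array([417.1, 240.6]), array([4.1, 3.2]), np.float64(45.0)]
tray [192.7523 208.4588] [439.5749 231.6967] P [ 0.5448  0.2716 -0.0018] err 0.0003 rect [array([192.1, 208.1]), array([95.7, 98.8]), np.float64(85.6)] [array([442.1, 231.7]), array([102.4,  79.9]), np.float64(9.4)]
```

```bash
python3 - <<'E'
from h import *
t=cv2.imread("pics/top0.png");s=cv2.imread("pics/scene0.png")
np.set_printoptions(precision=4,suppress=True)
g=lambda c:c.mean(2)
for th in (105,115,130):
    r=blob(t,(362,155,395,186),lambda c:g(c)>th)
    b=np.array([plane('top',p,.016) for p in cv2.boxPoints(r[1])])
    e=np.diff(np.vstack([b,b[:1]]),axis=0);print('clamp',b.mean(0),np.hypot(*e.T),np.degrees(np.arctan2(e[:,1],e[:,0])))
a=blob(t,(370,158,386,176),lambda c:g(c)<55);b=blob(s,(252,198,270,219),lambda c:g(c)<45)
print('socket',a[0],b[0],tri(a[0],b[0]),a[1],b[1])
# socket top from picks in enlarged crops
print('sockettop',tri((300+304/3.81,150+70/3.81),(160+421/4.21,140+272/4.21)))
for th in(105,115,125):
    r=blob(t,(418,210,452,246),lambda c:g(c)>th)
    w=np.array([plane('top',p,.036) for p in r[2]],np.float32);q=cv2.minAreaRect(w*1000);l=cv2.fitLine(w,cv2.DIST_L2,0,.01,.01).ravel()
    print('det',q,np.degrees(np.arctan2(l[1],l[0])))
r=blob(t,(308,205,335,256),lambda c:g(c)>115);print('long',cv2.minAreaRect(np.array([plane('top',p,.036) for p in r[2]],np.float32)*1000))
E
```

```text
clamp [ 0.6211 -0.1786] [0.0749 0.0784 0.0749 0.0776] [ -2.4109 -91.8905 176.9688  88.1597]
clamp [ 0.6191 -0.1751] [0.0483 0.0519 0.048  0.0518] [ -71.3571 -163.0634  108.5323   17.3097]
clamp [ 0.6188 -0.1758] [0.0463 0.0469 0.046  0.0468] [ -67.5035 -159.2543  112.3725   21.0965]
socket [377.6906 171.6193] [260.3361 211.3068] (array([ 0.6162, -0.1784,  0.0217]), np.float64(0.002902218646338058)) ((377.9252014160156, 171.61358642578125), (7.03000020980835, 4.590000152587891), 16.260204315185547) ((260.32171630859375, 211.42404174804688), (6.004734516143799, 5.313652515411377), 79.3803482055664)
sockettop (array([ 0.6163, -0.1777,  0.053 ]), np.float64(0.0016630703666172296))
det ((478.0958251953125, -299.6494140625), (77.87162017822266, 84.22074127197266), 86.72383117675781) -10.326119
det ((476.9868469238281, -302.4572448730469), (52.749359130859375, 18.952529907226562), 42.15092086791992) 41.28346
det ((476.5640563964844, -302.291015625), (51.546966552734375, 16.463592529296875), 42.16208267211914) 41.647118
long ((483.88262939453125, -33.32710647583008), (87.39656066894531, 19.867713928222656), 9.708641052246094)
```

Request:
jog_arm:
  linear:
    - [3,0,0]
    - [3,0,0]
    - [3,0,0]
    - [3,0,0]
  delta_rot:
    - [0,0,6]
    - [0,0,6]
    - [0,0,6]
    - [0,0,5.4]
  gripper: [0.9,0.9,0.9,0.9]
  squeeze: 30

```text
t: 0.43
eef_pos: [0.3414, -0.4982, 0.2531]
ee_rot: [1.0, -0.013, -0.002, -0.002]
wrist_force: [0.1, -0.7, 0.4]
width: 0.0769
```

Request:
jog_arm:
  linear:
    - [1.1,-3.25,1.2]
    - [1.1,-3.25,1.2]
    - [1.1,-3.25,1.2]
    - [1.1,-3.25,1.2]
    - [1.1,-3.25,1.2]
    - [1.1,-3.25,1.2]
    - [1.1,-3.25,1.2]
    - [1.1,-3.25,1.2]
    - [1.1,-3.25,1.2]
    - [0,0,0]
  delta_rot:
    - [0,0,-1.5]
    - [0,0,0]
    - [0,0,0]
    - [0,0,0]
    - [0,0,0]
    - [0,0,0]
    - [0,0,0]
    - [0,0,0]
    - [0,0,0]
    - [0,0,0]
  gripper: [0.9,0.9,0.9,0.9,0.9,0.9,0.9,0.9,0.9,0.9]

```text
t: 1.27
eef_pos: [0.4465, -0.1905, 0.1354]
ee_rot: [1.0, -0.001, -0.004, -0.005]
wrist_force: [0.3, 0.8, -0.8]
width: 0.0768
```

Request:
jog_arm:
  linear:
    - [0.8,-0.75,2]
    - [0.75,-0.75,2]
    - [0,0,1.5]
    - [0,0,0]
  delta_rot:
    - [0,0,0]
    - [0,0,0]
    - [0,0,0]
    - [0,0,0]
  gripper: [0.9,0.9,0.9,0.9]

```text
t: 1.6
eef_pos: [0.462, -0.1717, 0.0779]
ee_rot: [1.0, 0.002, -0.004, -0.005]
wrist_force: [-1.1, -0.2, -0.8]
width: 0.0769
```

```bash
cat >> h.py <<'E'
from scipy.spatial.transform import Rotation as Ro
def go(target,yaw=0):
    "remaining move in tool axes (cm) and the turn (deg) to stand upright at yaw"
    s=readout.state();R=Ro.from_quat(s['ee_rot'])
    G=Ro.from_euler('z',yaw,degrees=True)*Ro.from_quat([1,0,0,0])
    d=R.inv().apply(np.array(target)-s['eef_pos'])*100
    print('t',round(s['t'],2),'pos',np.round(s['eef_pos'],4),'w',round(s['width'],4),'cm',d.round(2),'deg',(R.inv()*G).as_rotvec(degrees=True).round(1),'f',s['wrist_force'].round(1))
E
python3 - <<'E'
from h import *
go((.462,-.1755,.036))
t=imaging.camera('top')[150:280,300:480,::-1];s=imaging.camera('scene')[100:230,210:390,::-1]
cv2.imwrite('pics/a1.png',cv2.resize(np.hstack([t,s]),(800,289),interpolation=cv2.INTER_CUBIC))
E
```

```text
t 1.6 pos [ 0.462  -0.1717  0.0779] w 0.0769 cm [0.03 0.42 4.19] deg [-0.5  0.5  0.2] f [-1.1 -0.2 -0.8]
```

View pics/a1.png

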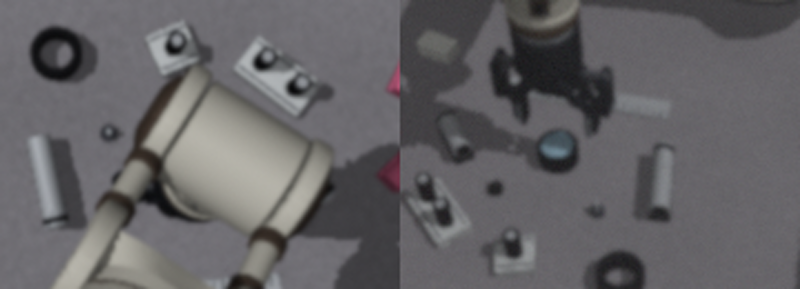

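The arm hides the lens from the top camera. In the scene half, the fingers (about 520 and 595) straddle the lens (557,150), so the approach is centred. Descend and grip.

Request:
jog_arm:
  linear:
    - [0,0.4,1]
    - [0,0,1.5]
    - [0,0,1.5]
    - [0,0,0.2]
    - [0,0,0]
    - [0,0,0]
    - [0,0,0]
    - [0,0,0]
    - [0,0,0]
    - [0,0,0]
  delta_rot:
    - [-0.5,0.5,0.2]
    - [0,0,0]
    - [0,0,0]
    - [0,0,0]
    - [0,0,0]
    - [0,0,0]
    - [0,0,0]
    - [0,0,0]
    - [0,0,0]
    - [0,0,0]
  gripper: [0.9,0.9,0.9,0.9,0.9,0.4,0.4,0.4,0.4,0.4]
  squeeze: 40

```text
t: 2.53
eef_pos: [0.4703, -0.1855, 0.0501]
ee_rot: [1.0, -0.002, 0.01, 0.007]
wrist_force: [-0.5, 0.1, -0.3]
width: 0.0481
```

```bash
python3 - <<'E'
from h import *
go((.462,-.1755,.036))
E
```

```text
t 2.53 pos [ 0.4703 -0.1855  0.0501] w 0.0481 cm [-0.86 -1.02  1.37] deg [ 0.8 -1.2 -0.2] f [-0.5  0.1 -0.3]
```

Request:
jog_arm:
  linear:
    - [0,0,0]
    - [0,0,0]
    - [0,0,0]
  delta_rot:
    - [0,0,0]
    - [0,0,0]
    - [0,0,0]
  gripper: [0.9,0.9,0.9]

```text
t: 2.78
eef_pos: [0.4708, -0.186, 0.0509]
ee_rot: [1.0, -0.002, 0.011, 0.008]
wrist_force: [0.9, -0.6, -0.1]
width: 0.0766
```

```bash
python3 - <<'E'
from h import *
go((.462,-.1755,.036))
t=imaging.camera('top')[150:280,300:480,::-1];s=imaging.camera('scene')[100:230,210:390,::-1]
go((.462,-.1755,.036))
cv2.imwrite('pics/a2.png',cv2.resize(np.hstack([t,s]),(800,289),interpolation=cv2.INTER_CUBIC))
print(proj('scene',(.462,-.1755,.03)), blob(np.ascontiguousarray(imaging.camera('scene')[:,:,::-1]),(268,150,300,190),lambda c:c[:,:,0]-c[:,:,2]>25)[0])
go((.462,-.1755,.036))
E
```

```text
t 2.78 pos [ 0.4708 -0.186   0.0509] w 0.0766 cm [-0.91 -1.07  1.45] deg [ 0.9 -1.2 -0.2] f [ 0.9 -0.6 -0.1]
t 2.88 pos [ 0.4707 -0.1859  0.0508] w 0.0763 cm [-0.91 -1.06  1.44] deg [ 0.9 -1.2 -0.2] f [-0.6 -0.9  0.9]
[280.47102351 164.31225305] [274.16216609 168.12412892]
t 2.93 pos [ 0.4707 -0.1859  0.0507] w 0.077 cm [-0.9  -1.06  1.43] deg [ 0.9 -1.2 -0.2] f [ 0.5  0.3 -0.7]
```

View pics/a2.png

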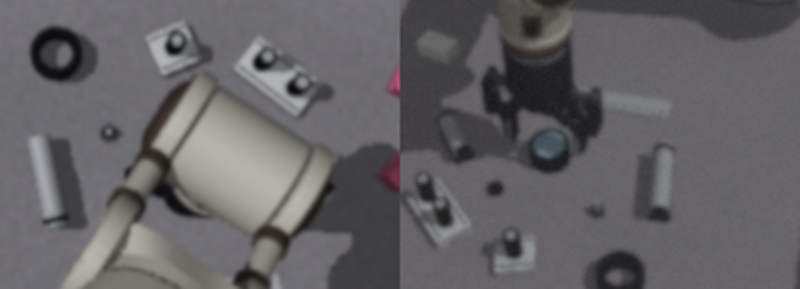

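The scene half shows the lens shifted slightly left, to full-image (274,168), between the open fingers. I'll remeasure its position. The drift suggests I should move in small checked steps.

```bash
python3 - <<'E'
from h import *
s=np.ascontiguousarray(imaging.camera('scene')[:,:,::-1])
for th in (15,25,35):
  b=blob(s,(262,150,300,185),lambda c:c[:,:,0]-c[:,:,2]>th); print(b[0],b[1],plane('scene',b[0],.0297), plane('scene',b[0],.045))
cv2.imwrite('pics/a3.png',cv2.resize(s[140:190,240:310],(700,500),interpolation=cv2.INTER_CUBIC))
E
```

```text
[276.70432468 164.61772504] ((276.8846130371094, 164.45191955566406), (11.23267936706543, 14.214194297790527), 56.30992889404297) [ 0.46543708 -0.1852623 ] [ 0.47717619 -0.17999646]
[274.54380342 168.21340812] ((274.7115478515625, 168.1923065185547), (5.39319372177124, 2.6475677490234375), 11.309932708740234) [ 0.47900723 -0.18695788] [ 0.49049998 -0.18166125]Traceback (most recent call last):
  File "<stdin>", line 4, in <module>
  File "h.py", line 22, in blob
    k=max(cv2.findContours(m,cv2.RETR_EXTERNAL,cv2.CHAIN_APPROX_NONE)[0],key=cv2.contourArea)
ValueError: max() iterable argument is empty
```

Request:
jog_arm:
  linear:
    - [-0.4,0,1.5]
  delta_rot:
    - [0.9,-1.2,-0.2]
  gripper: [0.9]

```text
t: 3.07
eef_pos: [0.4689, -0.187, 0.0378]
ee_rot: [1.0, 0.0, 0.002, 0.001]
wrist_force: [0.3, -0.5, -0.1]
width: 0.0769
```

Request:
jog_arm:
  linear:
    - [0,0,0]
  delta_rot:
    - [0,0,0]
  gripper: [0.9]

```text
t: 3.15
eef_pos: [0.4672, -0.1861, 0.0357]
ee_rot: [1.0, -0.0, 0.0, -0.0]
wrist_force: [-1.0, 0.8, -0.6]
width: 0.0769
```

Request:
jog_arm:
  linear:
    - [0,0,0]
  delta_rot:
    - [0,0,0]
  gripper: [0.9]

```text
t: 3.23
eef_pos: [0.4675, -0.1863, 0.0359]
ee_rot: [1.0, -0.0, 0.001, -0.0]
wrist_force: [0.1, -0.6, 0.4]
width: 0.0768
```

Request:
jog_arm:
  linear:
    - [0,0,0]
  delta_rot:
    - [0,0,0]
  gripper: [0.6]

```text
t: 3.32
eef_pos: [0.4673, -0.1862, 0.0358]
ee_rot: [1.0, -0.0, 0.0, -0.0]
wrist_force: [-0.3, 0.5, 1.1]
width: 0.0667
```

```bash
python3 - <<'E'
from h import *
go((.466,-.185,.036))
E
```

```text
t 3.32 pos [ 0.4673 -0.1862  0.0358] w 0.0667 cm [-0.13 -0.12 -0.02] deg [-0. -0. -0.] f [-0.3  0.5  1.1]
```

Request:
jog_arm:
  linear:
    - [0,0,0]
    - [0,0,0]
  delta_rot:
    - [0,0,0]
    - [0,0,0]
  gripper: [0.6,0.5]

```text
t: 3.48
eef_pos: [0.468, -0.1864, 0.0369]
ee_rot: [1.0, -0.0, 0.001, 0.0]
wrist_force: [-0.1, -1.3, -0.8]
width: 0.0502
```

Request:
jog_arm:
  linear:
    - [0,0,0]
    - [0,0,0]
  delta_rot:
    - [0,0,0]
    - [0,0,0]
  gripper: [0.5,0.5]

```text
t: 3.65
eef_pos: [0.4682, -0.1864, 0.0375]
ee_rot: [1.0, -0.0, 0.002, 0.001]
wrist_force: [-0.5, -0.6, -1.0]
width: 0.0504
```

```bash
python3 - <<'E'
from h import *
go((.466,-.185,.036))
s=imaging.camera('scene')[:,:,::-1]
go((.466,-.185,.036))
cv2.imwrite('pics/a4.png',cv2.resize(s[130:190,230:310],(640,480),interpolation=cv2.INTER_CUBIC))
E
```

```text
t 3.65 pos [ 0.4682 -0.1864  0.0375] w 0.0504 cm [-0.22 -0.14  0.15] deg [ 0.1 -0.2 -0. ] f [-0.5 -0.6 -1. ]
t 3.7 pos [ 0.4682 -0.1864  0.0374] w 0.0498 cm [-0.22 -0.14  0.14] deg [ 0.1 -0.2 -0. ] f [-0.2 -0.3 -1.5]
```

View pics/a4.png

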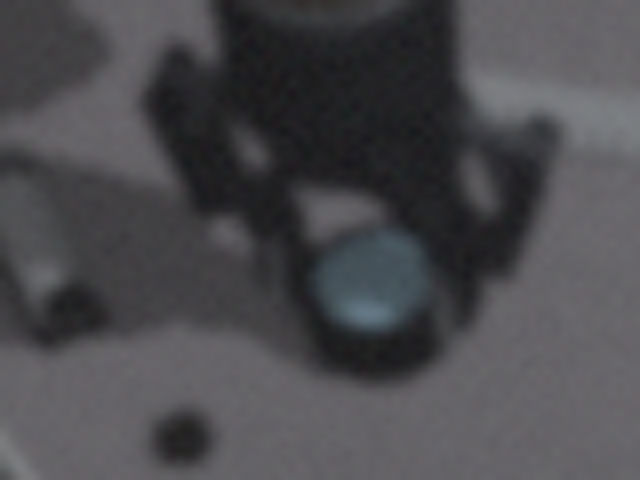

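Picture: the lens is gripped between both pads, dome at crop (372,280). Lift and carry.

Request:
jog_arm:
  linear:
    - [0,0,-2]
    - [0,0,-3]
    - [0,0,-3]
    - [0,-3,-2]
    - [0.2,-3.8,0]
    - [0.2,-3.8,0]
    - [0.2,-3.8,0]
    - [0.2,-3.8,0]
    - [0.2,-3.8,0]
    - [0.2,-3.8,0]
  delta_rot:
    - [0,0,0]
    - [0,0,0]
    - [0,0,0]
    - [0,0,0]
    - [0,0,0]
    - [0,0,0]
    - [0,0,0]
    - [0,0,0]
    - [0,0,0]
    - [0,0,0]
  gripper: [0.4,0.4,0.4,0.4,0.4,0.4,0.4,0.4,0.4,0.4]
  squeeze: 60

```text
t: 4.53
eef_pos: [0.4818, 0.0753, 0.1441]
ee_rot: [1.0, -0.007, 0.005, 0.002]
wrist_force: [1.7, -0.2, -0.0]
width: 0.0495
```

```bash
python3 - <<'E'
from h import *
go((.487,.320,.14))
E
```

```text
t 4.53 pos [0.4818 0.0753 0.1441] w 0.0495 cm [  0.17 -24.48   0.34] deg [ 0.2 -0.6 -0.8] f [ 1.7 -0.2 -0. ]
```

Request:
jog_arm:
  linear:
    - [0,-3.8,0]
    - [0,-3.8,0]
    - [0,-3.8,0]
    - [0,-3.8,0]
    - [0,-3.8,0.3]
    - [0,-3.5,0.5]
    - [0,0,0]
    - [0,0,0]
  delta_rot:
    - [0,0,0]
    - [0,0,0]
    - [0,0,0]
    - [0,0,0]
    - [0,0,0]
    - [0,0,0]
    - [0,0,0]
    - [0,0,0]
  gripper: [0.4,0.4,0.4,0.4,0.4,0.4,0.4,0.4]

```text
t: 5.2
eef_pos: [0.481, 0.3195, 0.1352]
ee_rot: [1.0, -0.003, 0.006, 0.0]
wrist_force: [0.7, -0.9, -0.5]
width: 0.0495
```

```bash
python3 - <<'E'
from h import *
go((.487,.320,.12),2.7)
s=np.ascontiguousarray(imaging.camera('scene')[:,:,::-1])
st=readout.state()['eef_pos']
b=blob(s,(400,150,500,250),lambda c:c[:,:,0]-c[:,:,2]>20)
z=st[2]-.037+.0297; print(b[0],b[1],plane('scene',b[0],z),st)
cv2.imwrite('pics/a5.png',cv2.resize(s[120:260,370:510],(560,560),interpolation=cv2.INTER_CUBIC))
E
```

```text
t 5.2 pos [0.481  0.3195 0.1352] w 0.0495 cm [ 0.58 -0.05  1.53] deg [ 0.1 -0.7 -3. ] f [ 0.7 -0.9 -0.5]
[475.93543713 185.43842359] ((476.0813293457031, 185.35342407226562), (13.906803131103516, 12.732704162597656), 46.84760665893555) [0.48071399 0.31956104] [0.48085079 0.31927626 0.13513576]
```

View pics/a5.png

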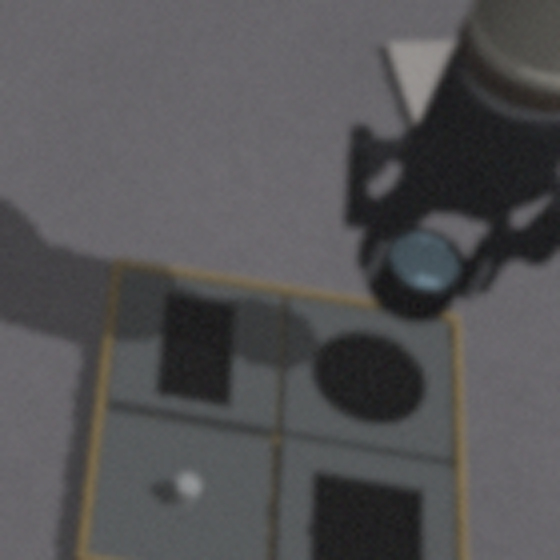

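The lens is held upright, centred under the TCP (dome at crop (425,260)), with the round recess at crop (370,377) below it. Lower.

Request:
jog_arm:
  linear:
    - [0.4,0,2]
    - [0.2,0,2]
    - [0,0,2]
    - [0,0,1]
    - [0,0,0]
    - [0,0,0]
  delta_rot:
    - [0,-0.7,-3]
    - [0,0,0]
    - [0,0,0]
    - [0,0,0]
    - [0,0,0]
    - [0,0,0]
  gripper: [0.4,0.4,0.4,0.4,0.4,0.4]

```text
t: 5.75
eef_pos: [0.4895, 0.3142, 0.0648]
ee_rot: [1.0, 0.021, 0.001, 0.0]
wrist_force: [0.1, 0.3, -0.8]
width: 0.0495
```

```bash
python3 - <<'E'
from h import *
go((.487,.320,.0485),2.7)
E
```

```text
t 5.75 pos [0.4895 0.3142 0.0648] w 0.0495 cm [-0.23 -0.59  1.63] deg [ 0.  -0.1 -0.3] f [ 0.1  0.3 -0.8]
```

Request:
jog_arm:
  linear:
    - [-0.2,-0.5,0.7]
    - [0,0,0.3]
    - [0,0,0]
  delta_rot:
    - [0,0,0]
    - [0,0,0]
    - [0,0,0]
  gripper: [0.4,0.4,0.4]

```text
t: 6.0
eef_pos: [0.4889, 0.3191, 0.0568]
ee_rot: [1.0, 0.02, 0.003, -0.0]
wrist_force: [0.3, 0.3, -0.6]
width: 0.0498
```

```bash
python3 - <<'E'
from h import *
go((.487,.320,.0485),2.7)
E
```

```text
t 6.0 pos [0.4889 0.3191 0.0568] w 0.0498 cm [-0.19 -0.1   0.83] deg [-0.  -0.3 -0.4] f [ 0.3  0.3 -0.6]
```

Request:
jog_arm:
  linear:
    - [-0.2,0,0.8]
    - [0,0,0.1]
    - [0,0,0]
  delta_rot:
    - [0,0,0]
    - [0,0,0]
    - [0,0,0]
  gripper: [0.4,0.4,0.4]

```text
t: 6.25
eef_pos: [0.4877, 0.3197, 0.0485]
ee_rot: [1.0, 0.021, 0.004, -0.001]
wrist_force: [-0.3, 0.3, -0.8]
width: 0.0496
```

```bash
python3 - <<'E'
from h import *
go((.487,.320,.0475),2.7)
E
```

```text
t 6.25 pos [0.4877 0.3197 0.0485] w 0.0496 cm [-0.07 -0.03  0.1 ] deg [-0.1 -0.5 -0.3] f [-0.3  0.3 -0.8]
```

Request:
jog_arm:
  linear:
    - [0,0,0.1]
    - [0,0,0]
    - [0,0,0]
    - [0,0,0]
    - [0,0,0]
    - [0,0,-1.5]
    - [0,0,-3]
    - [0,0,-3]
    - [0,0,-2]
    - [0,0,0]
  delta_rot:
    - [0,0,0]
    - [0,0,0]
    - [0,0,0]
    - [0,0,0]
    - [0,0,0]
    - [0,0,0]
    - [0,0,0]
    - [0,0,0]
    - [0,0,0]
    - [0,0,0]
  gripper: [0.5,0.75,0.75,0.75,0.75,0.75,0.75,0.75,0.75,0.75]

```text
t: 7.08
eef_pos: [0.4863, 0.3193, 0.1457]
ee_rot: [1.0, 0.021, 0.003, -0.0]
wrist_force: [1.4, -0.2, 0.4]
width: 0.0639
```

```bash
python3 - <<'E'
from h import *
go((.616,-.053,.14),0)
s=np.ascontiguousarray(imaging.camera('scene')[:,:,::-1])
b=blob(s,(420,170,500,250),lambda c:c[:,:,0]-c[:,:,2]>20)
print(b[0],plane('scene',b[0],.0397),proj('scene',(.487,.320,.0397)))
E
```

```text
t 7.08 pos [0.4863 0.3193 0.1457] w 0.0639 cm [11.42 37.73  0.61] deg [-0.  -0.4  2.4] f [ 1.4 -0.2  0.4]
[464.73085962 207.93668831] [0.48582278 0.31969592] [464.82854867 208.33977127]
```

The dome images at (464.7,207.9) and was predicted at (464.8,208.3), so the lens is seated. Next the ring.

Request:
jog_arm:
  linear:
    - [1.2,3.8,0]
    - [1.2,3.8,0]
    - [1.2,3.8,0]
    - [1.2,3.8,0]
    - [1.2,3.8,0]
    - [1.2,3.8,0]
    - [1.2,3.8,0]
    - [1.2,3.8,0.5]
    - [1.2,3.8,1]
    - [0.6,2,1]
  delta_rot:
    - [0,0,2.4]
    - [0,0,0]
    - [0,0,0]
    - [0,0,0]
    - [0,0,0]
    - [0,0,0]
    - [0,0,0]
    - [0,0,0]
    - [0,0,0]
    - [0,0,0]
  gripper: [0.95,0.95,0.95,0.95,0.95,0.95,0.95,0.95,0.95,0.95]

```text
t: 7.97
eef_pos: [0.5988, -0.0511, 0.106]
ee_rot: [1.0, 0.004, -0.003, -0.001]
wrist_force: [-1.0, 0.3, 0.2]
width: 0.0812
```

```bash
python3 - <<'E'
from h import *
go((.616,-.053,.07),0)
E
```

```text
t 7.97 pos [ 0.5988 -0.0511  0.106 ] w 0.0812 cm [1.74 0.22 3.58] deg [-0.1  0.4  0.5] f [-1.   0.3  0.2]
```

Request:
jog_arm:
  linear:
    - [1.2,0,1.5]
    - [0.5,0.2,2]
    - [0,0,0.2]
    - [0,0,0]
  delta_rot:
    - [0,0.4,0.5]
    - [0,0,0]
    - [0,0,0]
    - [0,0,0]
  gripper: [0.95,0.95,0.95,0.95]

```text
t: 8.3
eef_pos: [0.6129, -0.0598, 0.0591]
ee_rot: [1.0, -0.005, -0.004, -0.002]
wrist_force: [0.3, -0.4, -0.0]
width: 0.0812
```

```bash
python3 - <<'E'
from h import *
go((.616,-.053,.036),0)
s=np.ascontiguousarray(imaging.camera('scene')[:,:,::-1])
cv2.imwrite('pics/a6.png',cv2.resize(s[160:250,250:350],(600,540),interpolation=cv2.INTER_CUBIC))
E
```

```text
t 8.3 pos [ 0.6129 -0.0598  0.0591] w 0.0812 cm [ 0.33 -0.67  2.31] deg [-0.2  0.5 -0.6] f [ 0.3 -0.4 -0. ]
```

View pics/a6.png

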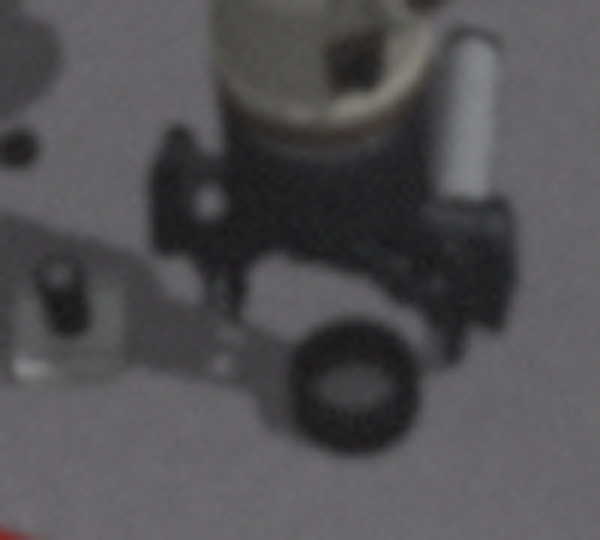

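The ring (crop (355,385)) sits slightly right of mid-jaw (fingers at 230 and 450), in line with the computed 7 mm correction.

Request:
jog_arm:
  linear:
    - [0.3,-0.6,0]
    - [0,0,0]
    - [0,0,1.2]
    - [0,0,0.8]
    - [0,0,0]
  delta_rot:
    - [0,0.5,-0.5]
    - [0,0,0]
    - [0,0,0]
    - [0,0,0]
    - [0,0,0]
  gripper: [0.95,0.95,0.95,0.95,0.95]

```text
t: 8.77
eef_pos: [0.6163, -0.0504, 0.0403]
ee_rot: [1.0, 0.002, 0.002, -0.002]
wrist_force: [-0.3, 0.7, 0.5]
width: 0.0812
```

```bash
python3 - <<'E'
from h import *
go((.616,-.053,.036),0)
E
```

```text
t 8.77 pos [ 0.6163 -0.0504  0.0403] w 0.0812 cm [-0.03  0.26  0.43] deg [-0.2 -0.2  0.2] f [-0.3  0.7  0.5]
```

Request:
jog_arm:
  linear:
    - [0,0.2,0.4]
    - [0,0,0]
    - [0,0,0]
    - [0,0,0]
    - [0,0,0]
    - [0,0,0]
  delta_rot:
    - [0,0,0]
    - [0,0,0]
    - [0,0,0]
    - [0,0,0]
    - [0,0,0]
    - [0,0,0]
  gripper: [0.95,0.7,0.55,0.55,0.5,0.5]
  squeeze: 50

```text
t: 9.27
eef_pos: [0.617, -0.0526, 0.0369]
ee_rot: [1.0, 0.002, 0.002, -0.001]
wrist_force: [0.3, -0.1, -1.1]
width: 0.053
```

```bash
python3 - <<'E'
from h import *
go((.616,-.053,.036),0)
E
```

```text
t 9.27 pos [ 0.617  -0.0526  0.0369] w 0.053 cm [-0.1   0.04  0.08] deg [-0.2 -0.3  0.2] f [ 0.3 -0.1 -1.1]
```

Request:
jog_arm:
  linear:
    - [0,0,-2]
    - [0,0,-3]
    - [0,-2,-3]
    - [-0.2,-3.7,0]
    - [-0.3,-3.7,0]
    - [-0.3,-3.7,0]
    - [-0.3,-3.7,0]
    - [-0.3,-3.7,0]
    - [0,-3.4,0]
    - [0,0,0]
  delta_rot:
    - [0,0,0]
    - [0,0,0]
    - [0,0,0]
    - [0,0,0]
    - [0,0,0]
    - [0,0,0]
    - [0,0,0]
    - [0,0,0]
    - [0,0,0]
    - [0,0,0]
  gripper: [0.45,0.45,0.45,0.45,0.45,0.45,0.45,0.45,0.45,0.45]
  squeeze: 60

```text
t: 10.1
eef_pos: [0.6024, 0.1932, 0.1227]
ee_rot: [1.0, -0.002, 0.004, -0.002]
wrist_force: [0.7, 0.4, -0.2]
width: 0.053
```

```bash
python3 - <<'E'
from h import *
go((.602,.2156,.09),2.7)
E
```

```text
t 10.1 pos [0.6024 0.1932 0.1227] w 0.053 cm [-0.08 -2.23  3.28] deg [-0.3 -0.5 -3. ] f [ 0.7  0.4 -0.2]
```

Request:
jog_arm:
  linear:
    - [0,-1.2,1]
    - [0,-0.9,1]
    - [0,0,1]
    - [0,0,0]
    - [0,0,0]
  delta_rot:
    - [-0.3,-0.5,-3]
    - [0,0,0]
    - [0,0,0]
    - [0,0,0]
    - [0,0,0]
  gripper: [0.45,0.45,0.45,0.45,0.45]

```text
t: 10.52
eef_pos: [0.6015, 0.216, 0.0904]
ee_rot: [1.0, 0.025, -0.0, 0.001]
wrist_force: [1.4, -0.4, -1.4]
width: 0.0525
```

```bash
python3 - <<'E'
from h import *
go((.602,.2156,.09),2.7)
st=readout.state()['eef_pos']
s=np.ascontiguousarray(imaging.camera('scene')[:,:,::-1])
c=np.append(st[:2],st[2]-.037+.013);print(c,proj('scene',c))
cv2.imwrite('pics/a7.png',cv2.resize(s[160:280,370:500],(650,600),interpolation=cv2.INTER_CUBIC))
E
```

```text
t 10.52 pos [0.6015 0.216  0.0904] w 0.0525 cm [0.04 0.04 0.04] deg [0.1 0.  0.2] f [ 1.4 -0.4 -1.4]
[0.60153945 0.21596239 0.06641815] [420.72846986 232.18353119]
```

View pics/a7.png

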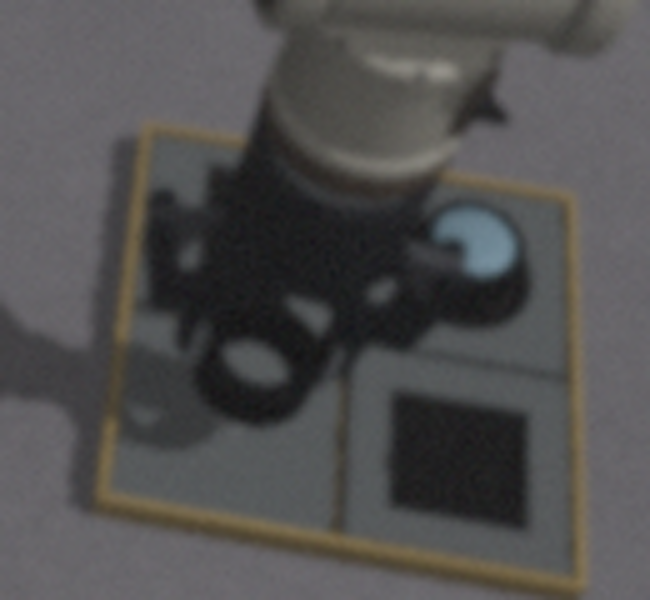

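The ring is level, and its centre at about (422,232) matches the prediction (420.7,232.2). The lens sits in its recess at top right. Lower over the peg.

Request:
jog_arm:
  linear:
    - [0,0,1]
    - [0,0,1]
    - [0,0,1]
    - [0,0,0.4]
    - [0,0,0]
  delta_rot:
    - [0,0,0]
    - [0,0,0]
    - [0,0,0]
    - [0,0,0]
    - [0,0,0]
  gripper: [0.45,0.45,0.45,0.45,0.45]

```text
t: 10.98
eef_pos: [0.6022, 0.2123, 0.0532]
ee_rot: [1.0, 0.022, -0.0, 0.001]
wrist_force: [0.4, 0.5, -0.3]
width: 0.0529
```

```bash
python3 - <<'E'
from h import *
go((.602,.2156,.047),2.7)
E
```

```text
t 10.98 pos [0.6022 0.2123 0.0532] w 0.0529 cm [-0.   -0.33  0.62] deg [ 0.1  0.  -0.1] f [ 0.4  0.5 -0.3]
```

Request:
jog_arm:
  linear:
    - [0,-0.3,0.4]
    - [0,0,0.2]
    - [0,0,0.1]
    - [0,0,0]
    - [0,0,0]
    - [0,0,0]
    - [0,0,-1.5]
    - [0,0,-3]
    - [0,0,-3]
    - [0,0,0]
  delta_rot:
    - [0,0,0]
    - [0,0,0]
    - [0,0,0]
    - [0,0,0]
    - [0,0,0]
    - [0,0,0]
    - [0,0,0]
    - [0,0,0]
    - [0,0,0]
    - [0,0,0]
  gripper: [0.45,0.45,0.45,0.6,0.8,0.8,0.8,0.8,0.8,0.8]

```text
t: 11.82
eef_pos: [0.6019, 0.2159, 0.1261]
ee_rot: [1.0, 0.023, -0.001, 0.002]
wrist_force: [0.5, 0.5, 1.3]
width: 0.0685
```

```bash
python3 - <<'E'
from h import *
go((.617,-.177,.12),0)
s=np.ascontiguousarray(imaging.camera('scene')[:,:,::-1])
b=blob(s,(395,215,440,262),lambda c:c.mean(2)<50)
print(b[0],b[1],plane('scene',b[0],.0224),proj('scene',(.602,.2156,.023)))
E
```

```text
t 11.82 pos [0.6019 0.2159 0.1261] w 0.0685 cm [-0.27 39.32  0.73] deg [0.2 0.1 2.6] f [0.5 0.5 1.3]
[416.03440225 241.66654102] ((415.97503662109375, 241.4500274658203), (24.11236572265625, 23.479909896850586), 18.434947967529297) [0.6030828  0.21402632] [416.78601997 241.31045504]
```

Request:
jog_arm:
  linear:
    - [-0.1,3.9,0]
    - [0,3.9,0]
    - [0,3.9,0]
    - [0,3.9,0]
    - [0,3.9,0]
    - [0,3.9,0]
    - [0,3.9,0]
    - [0,3.9,0]
    - [0,3.9,0]
    - [0,3.5,0]
  delta_rot:
    - [0,0,2.6]
    - [0,0,0]
    - [0,0,0]
    - [0,0,0]
    - [0,0,0]
    - [0,0,0]
    - [0,0,0]
    - [0,0,0]
    - [0,0,0]
    - [0,0,0]
  gripper: [0.55,0.55,0.55,0.55,0.55,0.55,0.55,0.55,0.55,0.55]

```text
t: 12.7
eef_pos: [0.6004, -0.177, 0.1256]
ee_rot: [1.0, 0.006, -0.001, -0.0]
wrist_force: [1.2, 0.6, 0.5]
width: 0.047
```

Request:
jog_arm:
  linear:
    - [0,0,0]
    - [0,0,0]
    - [0,0,0]
    - [0,0,0]
    - [0,0,0]
  delta_rot:
    - [0,0,-5]
    - [0,0,-5]
    - [0,0,-5]
    - [0,0,-5]
    - [0,0,0]
  gripper: [0.55,0.55,0.55,0.55,0.55]

```text
t: 13.12
eef_pos: [0.598, -0.1879, 0.1246]
ee_rot: [0.983, 0.181, -0.002, 0.0]
wrist_force: [-0.5, 0.9, 0.3]
width: 0.047
```

```bash
python3 - <<'E'
from h import *
go((.617,-.177,.085),20)
E
```

```text
t 13.12 pos [ 0.598  -0.1879  0.1246] w 0.047 cm [ 2.19 -0.34  3.95] deg [-0.   0.3  0.9] f [-0.5  0.9  0.3]
```

Request:
jog_arm:
  linear:
    - [1.1,-0.2,0]
    - [1.1,-0.1,1]
    - [0,0,1.5]
    - [0,0,0.5]
    - [0,0,0]
  delta_rot:
    - [0,0,0]
    - [0,0,0]
    - [0,0,0]
    - [0,0,0]
    - [0,0,0]
  gripper: [0.55,0.55,0.55,0.55,0.55]

```text
t: 13.53
eef_pos: [0.6202, -0.1747, 0.0939]
ee_rot: [0.984, 0.176, -0.002, 0.0]
wrist_force: [-0.6, -0.1, -0.1]
width: 0.0469
```

```bash
python3 - <<'E'
from h import *
go((.617,-.177,.048),20)
s=np.ascontiguousarray(imaging.camera('scene')[:,:,::-1])
cv2.imwrite('pics/a8.png',cv2.resize(s[150:240,205:305],(600,540),interpolation=cv2.INTER_CUBIC))
E
```

```text
t 13.53 pos [ 0.6202 -0.1747  0.0939] w 0.0469 cm [-0.37  0.1   4.59] deg [-0.   0.2  0.2] f [-0.6 -0.1 -0.1]
```

View pics/a8.png

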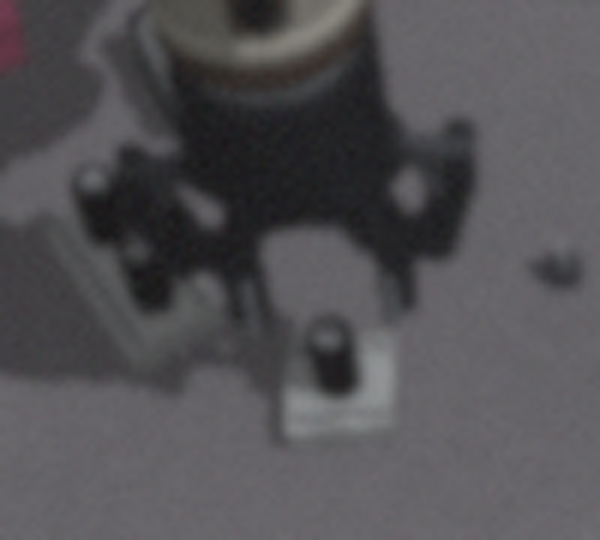

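The socket (crop (330,325)) is mid-way between the fingers (245 and 400), and the twin clamp is clear to the left. Descend.

Request:
jog_arm:
  linear:
    - [-0.4,0.1,1]
    - [0,0,1.5]
    - [0,0,1]
    - [0,0,0.4]
    - [0,0,0]
  delta_rot:
    - [0,0,0]
    - [0,0,0]
    - [0,0,0]
    - [0,0,0]
    - [0,0,0]
  gripper: [0.55,0.55,0.55,0.55,0.55]

```text
t: 14.0
eef_pos: [0.6174, -0.1778, 0.055]
ee_rot: [0.985, 0.175, -0.0, 0.001]
wrist_force: [-0.2, -0.1, -0.4]
width: 0.047
```

```bash
python3 - <<'E'
from h import *
go((.617,-.177,.048),20)
E
```

```text
t 14.0 pos [ 0.6174 -0.1778  0.055 ] w 0.047 cm [-0.01 -0.09  0.7 ] deg [0.1 0.  0.1] f [-0.2 -0.1 -0.4]
```

Request:
jog_arm:
  linear:
    - [0,-0.1,0.6]
    - [0,0,0]
    - [0,0,0]
    - [0,0,0]
    - [0,0,0]
    - [0,0,0]
  delta_rot:
    - [0,0,0]
    - [0,0,0]
    - [0,0,0]
    - [0,0,0]
    - [0,0,0]
    - [0,0,0]
  gripper: [0.55,0.4,0.25,0.15,0.15,0.15]
  squeeze: 50

```text
t: 14.5
eef_pos: [0.6176, -0.1774, 0.0498]
ee_rot: [0.985, 0.174, 0.0, 0.002]
wrist_force: [-0.0, 0.2, -0.9]
width: 0.0188
```

```bash
python3 - <<'E'
from h import *
go((.617,-.177,.048),20)
E
```

```text
t 14.5 pos [ 0.6176 -0.1774  0.0498] w 0.0188 cm [-0.04 -0.06  0.18] deg [ 0.2 -0.   0.1] f [-0.   0.2 -0.9]
```

Request:
jog_arm:
  linear:
    - [0,0,-2]
    - [0,0,-3]
    - [0,0,-3]
    - [0,0,-2]
    - [0,0,0]
    - [0,0,0]
    - [0,0,0]
    - [0,0,0]
  delta_rot:
    - [0,0,0]
    - [0,0,0]
    - [0,0,0]
    - [0,0,4]
    - [0,0,5]
    - [0,0,5]
    - [0,0,3]
    - [0,0,0]
  gripper: [0.15,0.15,0.15,0.15,0.15,0.15,0.15,0.15]
  squeeze: 60

```text
t: 15.17
eef_pos: [0.6167, -0.1765, 0.155]
ee_rot: [1.0, 0.02, 0.0, 0.001]
wrist_force: [0.3, 0.2, -1.8]
width: 0.0181
```

```bash
python3 - <<'E'
from h import *
go((.597,.3256,.145),2.7)
E
```

```text
t 15.17 pos [ 0.6167 -0.1765  0.155 ] w 0.0181 cm [ 4.000e-02 -5.025e+01  8.700e-01] deg [ 0.1 -0.  -0.4] f [ 0.3  0.2 -1.8]
```

Request:
jog_arm:
  linear:
    - [0,-3.8,0]
    - [0,-3.8,0]
    - [0,-3.8,0]
    - [0,-3.8,0]
    - [0,-3.8,0]
    - [0,-3.8,0]
    - [0,-3.8,0]
    - [0,-3.8,0]
    - [0,-3.8,0]
    - [0,-3.8,0]
  delta_rot:
    - [0,0,0]
    - [0,0,0]
    - [0,0,0]
    - [0,0,0]
    - [0,0,0]
    - [0,0,0]
    - [0,0,0]
    - [0,0,0]
    - [0,0,0]
    - [0,0,0]
  gripper: [0.15,0.15,0.15,0.15,0.15,0.15,0.15,0.15,0.15,0.15]

```text
t: 16.0
eef_pos: [0.5994, 0.2097, 0.1528]
ee_rot: [1.0, 0.022, 0.001, 0.003]
wrist_force: [0.9, 0.0, -0.4]
width: 0.0184
```

```bash
python3 - <<'E'
from h import *
go((.597,.3256,.14),2.7)
E
```

```text
t 16.0 pos [0.5994 0.2097 0.1528] w 0.0184 cm [  0.26 -11.59   1.2 ] deg [ 0.4 -0.1 -0.2] f [ 0.9  0.  -0.4]
```

Request:
jog_arm:
  linear:
    - [0.1,-3.7,0]
    - [0.1,-3.7,0]
    - [0,-3,0]
    - [0,-0.5,1]
    - [0,0,1]
    - [0,0,1]
    - [0,0,0]
  delta_rot:
    - [0,0,0]
    - [0,0,0]
    - [0,0,0]
    - [0,0,0]
    - [0,0,0]
    - [0,0,0]
    - [0,0,0]
  gripper: [0.15,0.15,0.15,0.15,0.15,0.15,0.15]

```text
t: 16.58
eef_pos: [0.5919, 0.3319, 0.1184]
ee_rot: [0.999, 0.032, 0.0, 0.003]
wrist_force: [-0.7, -0.8, -1.9]
width: 0.0184
```

```bash
python3 - <<'E'
from h import *
go((.597,.3256,.06),2.7)
st=readout.state()['eef_pos']
s=np.ascontiguousarray(imaging.camera('scene')[:,:,::-1])
c=np.append(st[:2],st[2]-.05+.016);print(c,proj('scene',c))
cv2.imwrite('pics/a9.png',cv2.resize(s[170:290,380:510],(650,600),interpolation=cv2.INTER_CUBIC))
E
```

```text
t 16.58 pos [0.5919 0.3319 0.1184] w 0.0184 cm [0.47 0.63 5.85] deg [ 0.3 -0.   1. ] f [-0.7 -0.8 -1.9]
[0.59190888 0.33187051 0.08442057] [473.54249064 235.83529044]
```

View pics/a9.png

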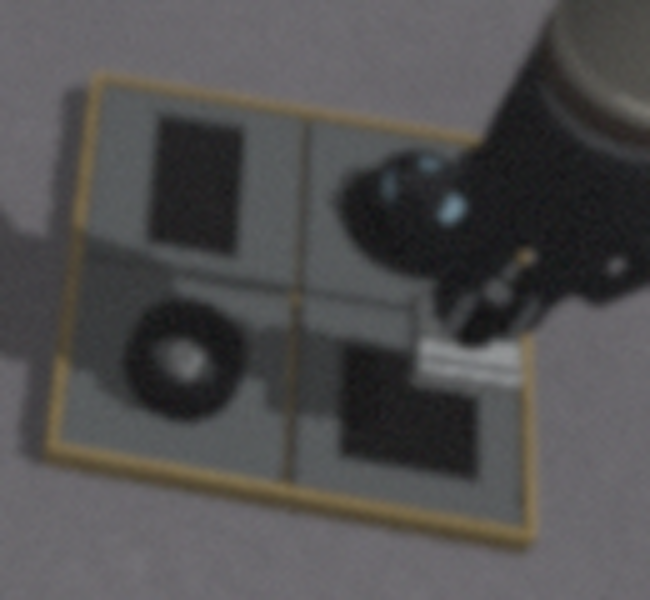

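The ring sits round the peg (crop (185,360)). The clamp's base edges (crop (470,365)) run parallel to the square recess. Lower with the correction.

Request:
jog_arm:
  linear:
    - [0.5,0.6,0]
    - [0,0,0]
    - [0,0,1.5]
    - [0,0,1.5]
    - [0,0,1]
    - [0,0,0]
  delta_rot:
    - [0,0,1]
    - [0,0,0]
    - [0,0,0]
    - [0,0,0]
    - [0,0,0]
    - [0,0,0]
  gripper: [0.15,0.15,0.15,0.15,0.15,0.15]

```text
t: 17.13
eef_pos: [0.602, 0.3192, 0.0783]
ee_rot: [1.0, 0.018, 0.003, 0.002]
wrist_force: [0.2, 0.0, -1.1]
width: 0.0183
```

```bash
python3 - <<'E'
from h import *
go((.597,.3256,.06),2.7)
E
```

```text
t 17.13 pos [0.602  0.3192 0.0783] w 0.0183 cm [-0.48 -0.67  1.82] deg [ 0.3 -0.3 -0.6] f [ 0.2  0.  -1.1]
```

Request:
jog_arm:
  linear:
    - [-0.3,-0.4,0]
    - [0,0,0]
    - [0,0,0]
  delta_rot:
    - [0,0,0]
    - [0,0,0]
    - [0,0,0]
  gripper: [0.15,0.15,0.15]

```text
t: 17.38
eef_pos: [0.5984, 0.3226, 0.0775]
ee_rot: [1.0, 0.018, 0.002, 0.003]
wrist_force: [-0.6, 0.8, -1.2]
width: 0.0181
```

```bash
python3 - <<'E'
from h import *
go((.597,.3256,.06),2.7)
E
```

```text
t 17.38 pos [0.5984 0.3226 0.0775] w 0.0181 cm [-0.14 -0.31  1.74] deg [ 0.3 -0.2 -0.7] f [-0.6  0.8 -1.2]
```

Request:
jog_arm:
  linear:
    - [-0.1,-0.2,0.6]
    - [0,0,0.5]
    - [0,0,0.2]
    - [0,0,0]
  delta_rot:
    - [0,0,0]
    - [0,0,0]
    - [0,0,0]
    - [0,0,0]
  gripper: [0.15,0.15,0.15,0.15]

```text
t: 17.72
eef_pos: [0.5981, 0.3258, 0.0652]
ee_rot: [1.0, 0.018, 0.004, 0.002]
wrist_force: [0.2, -0.1, -0.9]
width: 0.0181
```

```bash
python3 - <<'E'
from h import *
go((.597,.3256,.06),2.7)
E
```

```text
t 17.72 pos [0.5981 0.3258 0.0652] w 0.0181 cm [-0.12  0.02  0.52] deg [ 0.2 -0.4 -0.6] f [ 0.2 -0.1 -0.9]
```

Request:
jog_arm:
  linear:
    - [0,0,0.4]
    - [0,0,0.1]
    - [0,0,0]
  delta_rot:
    - [0,0,0]
    - [0,0,0]
    - [0,0,0]
  gripper: [0.15,0.15,0.15]

```text
t: 17.97
eef_pos: [0.5983, 0.3259, 0.0598]
ee_rot: [1.0, 0.018, 0.004, 0.002]
wrist_force: [-0.4, -0.8, -0.4]
width: 0.0182
```

```bash
python3 - <<'E'
from h import *
go((.597,.3256,.06),2.7)
E
```

```text
t 17.97 pos [0.5983 0.3259 0.0598] w 0.0182 cm [-0.13  0.03 -0.02] deg [ 0.2 -0.4 -0.6] f [-0.4 -0.8 -0.4]
```

Request:
jog_arm:
  linear:
    - [0,0,0.1]
    - [0,0,0]
    - [0,0,0]
    - [0,0,0]
    - [0,0,0]
    - [0,0,-2]
    - [0,0,-3]
    - [0,0,-3]
    - [0,0,-2]
    - [0,0,0]
  delta_rot:
    - [0,0,0]
    - [0,0,0]
    - [0,0,0]
    - [0,0,0]
    - [0,0,0]
    - [0,0,0]
    - [0,0,0]
    - [0,0,0]
    - [0,0,0]
    - [0,0,0]
  gripper: [0.15,0.3,0.5,0.5,0.5,0.5,0.5,0.5,0.5,0.5]

```text
t: 18.8
eef_pos: [0.597, 0.3258, 0.1618]
ee_rot: [1.0, 0.018, 0.003, 0.002]
wrist_force: [-0.3, 0.1, 0.2]
width: 0.0425
```

Request:
jog_arm:
  linear:
    - [-1.2,3.8,0]
    - [-1.2,3.8,0]
    - [-1.2,3.8,0]
    - [-1,3.8,0]
    - [-1,3.8,0]
    - [-0.8,3.8,0]
    - [-0.8,3.8,0]
    - [-0.8,3.8,0]
    - [-0.8,3.8,0]
    - [-0.8,3.8,0]
  delta_rot:
    - [0,0,0]
    - [0,0,0]
    - [0,0,0]
    - [0,0,0]
    - [0,0,0]
    - [0,0,0]
    - [0,0,0]
    - [0,0,0]
    - [0,0,0]
    - [0,0,0]
  gripper: [0.6,0.6,0.6,0.6,0.6,0.6,0.6,0.6,0.6,0.6]

```text
t: 19.63
eef_pos: [0.5107, -0.0644, 0.1557]
ee_rot: [1.0, 0.025, 0.003, 0.0]
wrist_force: [0.2, -0.5, 0.2]
width: 0.0511
```

```bash
python3 - <<'E'
from h import *
go((.472,-.306,.15),0)
print(readout.state()['joints'].round(2))
t=imaging.camera('top');s=imaging.camera('scene')
cv2.imwrite('pics/t2.png',t[:,:,::-1])
cv2.imwrite('pics/a10.png',cv2.resize(np.hstack([t[145:275,130:260,::-1],s[170:300,375:505,::-1]]),(800,400),interpolation=cv2.INTER_CUBIC))
E
```

```text
t 19.63 pos [ 0.5107 -0.0644  0.1557] w 0.0511 cm [-5.07 23.93  0.55] deg [ 0.  -0.4  2.8] f [ 0.2 -0.5  0.2]
[-0.36  0.1   1.87  0.    1.17  1.16]
```

View pics/a10.png

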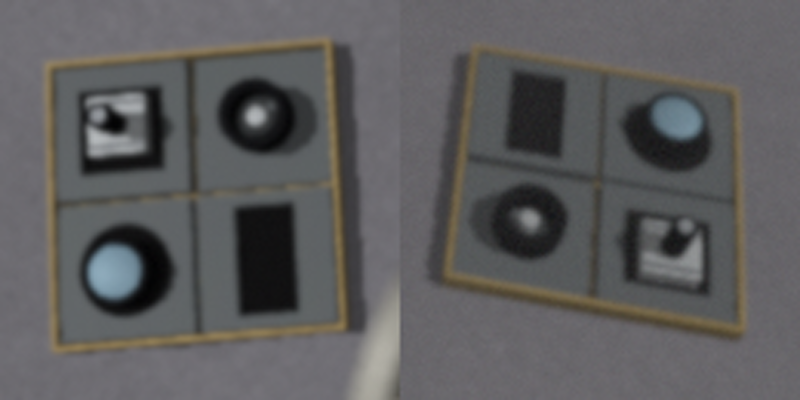

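Both views show the ring over the peg, the lens in the round recess, and the clamp inside the square recess and aligned. Now the detector.

Request:
jog_arm:
  linear:
    - [-0.7,3.5,0]
    - [-0.7,3.5,0]
    - [-0.7,3.5,0]
    - [-0.7,3.5,0]
    - [-0.7,3.5,0]
    - [-0.7,3.5,0]
    - [-0.4,1.5,0]
    - [0,0,0]
  delta_rot:
    - [0,0,0]
    - [0,0,0]
    - [0,0,0]
    - [0,0,0]
    - [0,0,0]
    - [0,0,0]
    - [0,0,0]
    - [0,0,0]
  gripper: [0.65,0.65,0.65,0.65,0.65,0.65,0.65,0.65]

```text
t: 20.4
eef_pos: [0.4725, -0.2992, 0.1497]
ee_rot: [1.0, 0.023, 0.002, -0.002]
wrist_force: [0.5, -0.3, 0.4]
width: 0.0554
```

Request:
jog_arm:
  linear:
    - [0,0,0]
    - [0,0,0]
    - [0,0,0]
    - [0,0,0]
    - [0,0,0]
    - [0,0,0]
    - [0,0,0]
    - [0,0,0]
  delta_rot:
    - [0,0,-6]
    - [0,0,-6]
    - [0,0,-6]
    - [0,0,-6]
    - [0,0,-6]
    - [0,0,-6]
    - [0,0,-2]
    - [0,0,0]
  gripper: [0.65,0.65,0.65,0.65,0.65,0.65,0.65,0.65]

```text
t: 21.07
eef_pos: [0.4746, -0.2875, 0.1434]
ee_rot: [0.931, 0.365, 0.002, -0.006]
wrist_force: [-0.4, 0.4, -0.9]
width: 0.0556
```

```bash
python3 - <<'E'
from h import *
go((.472,-.306,.07),42)
E
```

```text
t 21.07 pos [ 0.4746 -0.2875  0.1434] w 0.0556 cm [-1.51  1.25  7.31] deg [-0.6 -0.5  0.8] f [-0.4  0.4 -0.9]
```

Request:
jog_arm:
  linear:
    - [-0.7,0.6,1]
    - [-0.5,0.5,1.5]
    - [-0.3,0.2,1.5]
    - [0,0,1.5]
    - [0,0,0.5]
    - [0,0,0]
  delta_rot:
    - [-0.3,-0.3,0]
    - [0,0,0]
    - [0,0,0]
    - [0,0,0]
    - [0,0,0]
    - [0,0,0]
  gripper: [0.65,0.65,0.65,0.65,0.65,0.65]

```text
t: 21.57
eef_pos: [0.4736, -0.3043, 0.0769]
ee_rot: [0.932, 0.363, 0.0, -0.003]
wrist_force: [0.4, 0.9, -0.4]
width: 0.0554
```

```bash
python3 - <<'E'
from h import *
go((.472,-.306,.036),42)
s=np.ascontiguousarray(imaging.camera('scene')[:,:,::-1])
cv2.imwrite('pics/a11.png',cv2.resize(s[110:200,190:290],(600,540),interpolation=cv2.INTER_CUBIC))
E
```

```text
t 21.57 pos [ 0.4736 -0.3043  0.0769] w 0.0554 cm [-0.24  0.04  4.09] deg [-0.3 -0.2  0.6] f [ 0.4  0.9 -0.4]
```

View pics/a11.png

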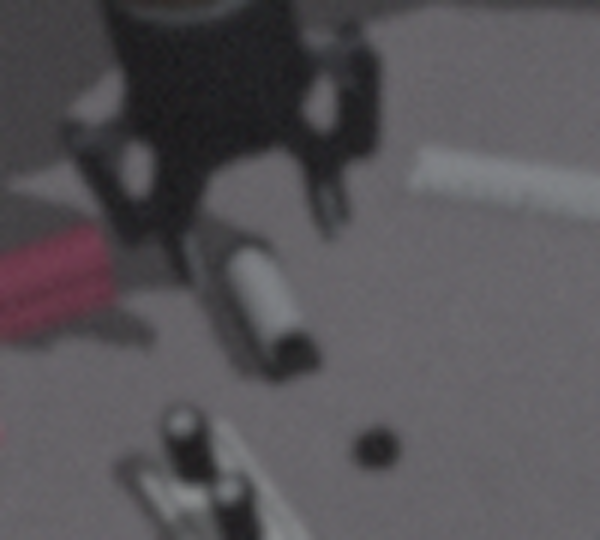

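The detector (crop (270,300)) lies between the fingertips (185,275) and (330,230), with the pink part clear at left. Descend.

Request:
jog_arm:
  linear:
    - [-0.2,0,0.8]
    - [0,0,1.3]
    - [0,0,0.8]
    - [0,0,0.4]
    - [0,0,0]
  delta_rot:
    - [0,0,0]
    - [0,0,0]
    - [0,0,0]
    - [0,0,0]
    - [0,0,0]
  gripper: [0.65,0.65,0.65,0.65,0.65]

```text
t: 22.03
eef_pos: [0.4731, -0.3063, 0.0428]
ee_rot: [0.932, 0.363, 0.001, -0.001]
wrist_force: [0.2, -0.2, 0.3]
width: 0.0556
```

```bash
python3 - <<'E'
from h import *
go((.472,-.306,.036),42)
E
```

```text
t 22.03 pos [ 0.4731 -0.3063  0.0428] w 0.0556 cm [-0.07 -0.1   0.68] deg [-0.1 -0.2  0.6] f [ 0.2 -0.2  0.3]
```

Request:
jog_arm:
  linear:
    - [0,-0.1,0.5]
    - [0,0,0.1]
    - [0,0,0]
    - [0,0,0]
    - [0,0,0]
    - [0,0,0]
    - [0,0,0]
  delta_rot:
    - [0,0,0]
    - [0,0,0]
    - [0,0,0]
    - [0,0,0]
    - [0,0,0]
    - [0,0,0]
    - [0,0,0]
  gripper: [0.65,0.5,0.35,0.2,0.2,0.2,0.2]
  squeeze: 40

```text
t: 22.62
eef_pos: [0.473, -0.3059, 0.037]
ee_rot: [0.932, 0.363, 0.002, -0.0]
wrist_force: [0.3, -0.3, -1.8]
width: 0.0248
```

```bash
python3 - <<'E'
from h import *
go((.472,-.306,.036),42)
E
```

```text
t 22.62 pos [ 0.473  -0.3059  0.037 ] w 0.0248 cm [-0.08 -0.07  0.1 ] deg [ 0.  -0.2  0.6] f [ 0.3 -0.3 -1.8]
```

Request:
jog_arm:
  linear:
    - [0,0,-2]
    - [0,0,-3]
    - [0,0,-3]
    - [0,0,-2.5]
    - [0,0,0]
    - [0,0,0]
    - [0,0,0]
    - [0,0,0]
    - [0,0,0]
    - [0,0,0]
  delta_rot:
    - [0,0,0]
    - [0,0,0]
    - [0,0,0]
    - [0,0,6]
    - [0,0,6.5]
    - [0,0,6.5]
    - [0,0,6.5]
    - [0,0,6.5]
    - [0,0,6.5]
    - [0,0,0]
  gripper: [0.2,0.2,0.2,0.2,0.2,0.2,0.2,0.2,0.2,0.2]
  squeeze: 60

```text
t: 23.45
eef_pos: [0.471, -0.3043, 0.146]
ee_rot: [1.0, 0.02, -0.0, -0.002]
wrist_force: [-0.1, 0.5, -1.5]
width: 0.024
```

```bash
python3 - <<'E'
from h import *
go((.492,.210,.15),2.7)
E
```

```text
t 23.45 pos [ 0.471  -0.3043  0.146 ] w 0.024 cm [  4.15 -51.3   -0.15] deg [-0.3  0.  -0.4] f [-0.1  0.5 -1.5]
```

Request:
jog_arm:
  linear:
    - [0.4,-3.8,0]
    - [0.4,-3.8,0]
    - [0.4,-3.8,0]
    - [0.3,-3.8,0]
    - [0.3,-3.8,0]
    - [0.3,-3.8,0]
    - [0.3,-3.8,0]
    - [0.3,-3.8,0]
    - [0.3,-3.8,0]
    - [0.3,-3.8,0]
  delta_rot:
    - [0,0,0]
    - [0,0,0]
    - [0,0,0]
    - [0,0,0]
    - [0,0,0]
    - [0,0,0]
    - [0,0,0]
    - [0,0,0]
    - [0,0,0]
    - [0,0,0]
  gripper: [0.2,0.2,0.2,0.2,0.2,0.2,0.2,0.2,0.2,0.2]

```text
t: 24.28
eef_pos: [0.4835, 0.0848, 0.147]
ee_rot: [1.0, 0.031, 0.001, -0.0]
wrist_force: [1.8, 0.0, -0.6]
width: 0.024
```

```bash
python3 - <<'E'
from h import *
go((.492,.210,.15),2.7)
E
```

```text
t 24.28 pos [0.4835 0.0848 0.147 ] w 0.024 cm [  1.61 -12.44  -0.29] deg [-0.  -0.2  0.8] f [ 1.8  0.  -0.6]
```

Request:
jog_arm:
  linear:
    - [0.5,-3.7,0]
    - [0.5,-3.7,0]
    - [0.5,-3,0.5]
    - [0,-1,1.5]
    - [0,-0.3,1.5]
    - [0,0,1]
    - [0,0,0]
    - [0,0,0]
  delta_rot:
    - [0,0,0.5]
    - [0,0,0]
    - [0,0,0]
    - [0,0,0]
    - [0,0,0]
    - [0,0,0]
    - [0,0,0]
    - [0,0,0]
  gripper: [0.2,0.2,0.2,0.2,0.2,0.2,0.2,0.2]

```text
t: 24.95
eef_pos: [0.489, 0.2173, 0.101]
ee_rot: [0.999, 0.044, 0.002, -0.001]
wrist_force: [-0.4, -0.4, -0.7]
width: 0.0241
```

```bash
python3 - <<'E'
from h import *
go((.492,.210,.047),2.7)
st=readout.state()['eef_pos']
s=np.ascontiguousarray(imaging.camera('scene')[:,:,::-1])
c=np.append(st[:2],st[2]-.037+.038);print(c,proj('scene',c))
cv2.imwrite('pics/a12.png',cv2.resize(s[160:260,370:490],(720,600),interpolation=cv2.INTER_CUBIC))
E
```

```text
t 24.95 pos [0.489  0.2173 0.101 ] w 0.0241 cm [0.21 0.77 5.4 ] deg [-0.1 -0.3  2.4] f [-0.4 -0.4 -0.7]
[0.48896665 0.21730412 0.10202001] [429.62721708 185.73465041]
```

View pics/a12.png

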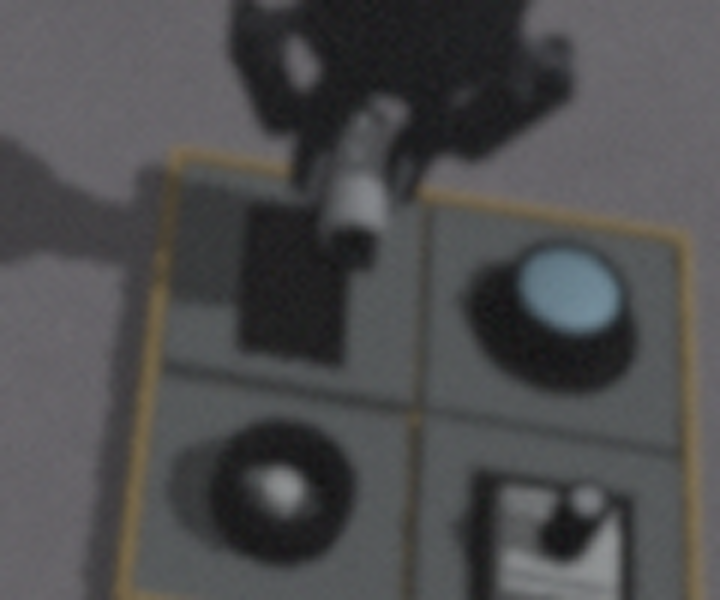

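```bash
python3 - <<'E'
from h import *
st=readout.state()['eef_pos']
for yaw in(-3,4.5,):
  for pitch in (-.15,0,.15):
    o=[]
    for e in(-.032,.032):
      a=np.radians(yaw);P=st+np.array([e*np.cos(a),e*np.sin(a),-.012+.013+e*pitch]);o.append(((proj('scene',P)-[370,160])*6).round(0))
    print(yaw,pitch,*o)
E
```

```text
-3 -0.15 [372.  87.] [342. 223.]
-3 0 [369.  94.] [345. 216.]
-3 0.15 [366. 102.] [348. 209.]
4.5 -0.15 [361.  85.] [353. 225.]
4.5 0 [359.  93.] [356. 218.]
4.5 0.15 [356. 100.] [358. 211.]
```

```bash
python3 - <<'E'
from h import *
s=np.ascontiguousarray(imaging.camera('scene')[:,:,::-1])
st=readout.state()['eef_pos']
for th in(90,105,120):
  b=blob(s,(420,172,440,203),lambda c:c.mean(2)>th)
  w=np.array([plane('scene',p,st[2]-.001) for p in b[2]],np.float32)
  print(th,(b[0]-[370,160])*6,b[1],w.mean(0),cv2.minAreaRect(w*1000))
cv2.imwrite('pics/a13.png',cv2.resize(s[170:205,415:445],(600,700),interpolation=cv2.INTER_CUBIC)[:600])
E
```

```text
90 [361.31243996 198.64769452] ((430.375, 193.375), (10.5, 9.0), 90.0) [0.5101725  0.22144704] ((510.496826171875, 220.1852264404297), (30.92089080810547, 20.668222427368164), 15.686629295349121)
105 [361.80576488 197.85399397] ((430.25, 193.0), (8.25, 6.75), 90.0) [0.50947154 0.2214668 ] ((508.62359619140625, 221.0757598876953), (23.8792724609375, 16.05202865600586), 5.362881183624268)
120 [363.74367089 197.63326301] ((430.625, 193.0), (6.25, 4.5), 90.0) [0.5089378 0.2220269] ((508.6864013671875, 221.9772491455078), (18.330463409423828, 10.705824851989746), 5.7827277183532715)
```

View pics/a13.png

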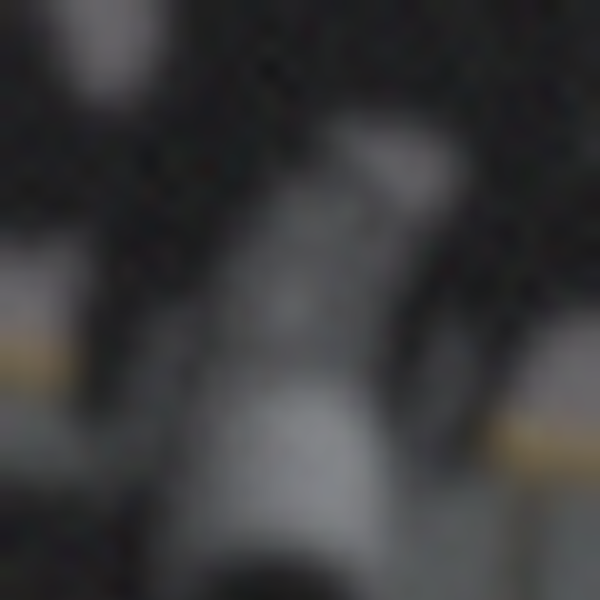

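The tube is level between the pads and roughly aligned with the recess; the bright patch above it is background. Correct sideways, then lower.

Request:
jog_arm:
  linear:
    - [0.1,0.5,0.5]
    - [0,0,1]
    - [0,0,1]
    - [0,0,0.3]
    - [0,0,0]
  delta_rot:
    - [0,0,0.5]
    - [0,0,0]
    - [0,0,0]
    - [0,0,0]
    - [0,0,0]
  gripper: [0.2,0.2,0.2,0.2,0.2]

```text
t: 25.47
eef_pos: [0.4935, 0.2096, 0.0733]
ee_rot: [0.999, 0.037, 0.005, -0.002]
wrist_force: [-0.7, -0.2, -1.0]
width: 0.0244
```

```bash
python3 - <<'E'
from h import *
go((.492,.210,.047),2.7)
E
```

```text
t 25.47 pos [0.4935 0.2096 0.0733] w 0.0244 cm [-0.18 -0.05  2.63] deg [-0.2 -0.6  1.6] f [-0.7 -0.2 -1. ]
```

Request:
jog_arm:
  linear:
    - [-0.1,0,0.8]
    - [0,0,0.8]
    - [0,0,0.4]
    - [0,0,0.1]
    - [0,0,0]
  delta_rot:
    - [0,-0.3,0.5]
    - [0,0,0]
    - [0,0,0]
    - [0,0,0]
    - [0,0,0]
  gripper: [0.2,0.2,0.2,0.2,0.2]

```text
t: 25.88
eef_pos: [0.4921, 0.2094, 0.0492]
ee_rot: [0.999, 0.032, 0.001, -0.001]
wrist_force: [0.2, 0.5, -1.9]
width: 0.0237
```

```bash
python3 - <<'E'
from h import *
go((.492,.210,.047),2.7)
E
```

```text
t 25.88 pos [0.4921 0.2094 0.0492] w 0.0237 cm [-0.   -0.06  0.22] deg [-0.2 -0.2  1. ] f [ 0.2  0.5 -1.9]
```

Request:
jog_arm:
  linear:
    - [0,0,0.2]
    - [0,0,0]
    - [0,0,0]
    - [0,0,0]
    - [0,0,0]
    - [0,0,-1.5]
    - [0,0,-3]
    - [0,0,-3]
    - [0,0,-3]
    - [0,0,0]
  delta_rot:
    - [0,0,0]
    - [0,0,0]
    - [0,0,0]
    - [0,0,0]
    - [0,0,0]
    - [0,0,0]
    - [0,0,0]
    - [0,0,0]
    - [0,0,0]
    - [0,0,0]
  gripper: [0.2,0.3,0.5,0.5,0.5,0.5,0.5,0.5,0.5,0.5]

```text
t: 26.72
eef_pos: [0.492, 0.2093, 0.1573]
ee_rot: [0.999, 0.033, 0.002, -0.001]
wrist_force: [0.8, 1.0, 0.5]
width: 0.0427
```

Request:
jog_arm:
  linear:
    - [-0.5,3.8,-1]
    - [-0.5,3.8,-1]
    - [-0.5,3.8,0]
    - [-0.5,3.8,0]
    - [-0.5,3.8,0]
    - [-0.5,3.8,0]
    - [-0.5,3.8,0]
    - [0,3.8,0]
    - [0,3.8,0]
    - [0,0,0]
  delta_rot:
    - [0,0,0]
    - [0,0,0]
    - [0,0,0]
    - [0,0,0]
    - [0,0,0]
    - [0,0,0]
    - [0,0,0]
    - [0,0,0]
    - [0,0,0]
    - [0,0,0]
  gripper: [0.5,0.5,0.5,0.5,0.5,0.5,0.5,0.5,0.5,0.5]

```text
t: 27.55
eef_pos: [0.4841, -0.1478, 0.1843]
ee_rot: [0.999, 0.037, 0.012, 0.001]
wrist_force: [1.0, -1.2, -0.8]
width: 0.0428
```

```bash
python3 - <<'E'
from h import *
go((.49,-.1,.15),0)
t=np.ascontiguousarray(imaging.camera('top')[:,:,::-1]);s=np.ascontiguousarray(imaging.camera('scene')[:,:,::-1])
cv2.imwrite('pics/t3.png',t);cv2.imwrite('pics/s3.png',s)
np.set_printoptions(precision=4,suppress=True)
g=lambda c:c.mean(2);blue=lambda c:c[:,:,0]-c[:,:,2]>25
for k,b1,f1,b2,f2 in [('dome',(150,212,190,252),blue,(442,190,482,230),blue),
 ('det',(200,210,234,250),lambda c:g(c)>115,(405,185,435,225),lambda c:g(c)>110),
 ('ring',(195,165,232,200),lambda c:g(c)<45,(395,215,440,262),lambda c:g(c)<45)]:
    a=blob(t,b1,f1);b=blob(s,b2,f2);print(k,tri(a[0],b[0]),a[1],b[1])
a=blob(t,(155,170,185,205),lambda c:g(c)>120);print('clamp rect',cv2.minAreaRect(np.array([plane('top',p,.026) for p in a[2]],np.float32)*1000))
t0=cv2.imread('pics/top0.png')
for n,b,f in(('long',(308,205,335,256),lambda c:g(c)>125),('twin',(402,160,447,206),lambda c:g(c)>135)):
    print(n,blob(t0,b,f)[0],blob(t,b,f)[0])
cv2.imwrite('pics/a14.png',cv2.resize(np.hstack([t[145:275,130:260],s[170:300,375:505]]),(800,400),interpolation=cv2.INTER_CUBIC))
E
```

```text
t 27.55 pos [ 0.4841 -0.1478  0.1843] w 0.0428 cm [ 0.86 -4.73  3.43] deg [ 0.1 -1.4  4.3] f [ 1.  -1.2 -0.8]
dome (array([0.484 , 0.3204, 0.0371]), np.float64(0.00017193324948453124)) ((166.625, 232.875), (17.5, 17.0), 90.0) ((464.75762939453125, 208.05638122558594), (15.211944580078125, 12.20268440246582), 6.340191841125488)
det (array([0.4971, 0.2124, 0.0454]), np.float64(0.0005875737023821235)) ((211.56222534179688, 225.61581420898438), (22.997407913208008, 6.783830165863037), 88.31531524658203) ((422.41595458984375, 201.18922424316406), (5.771694183349609, 16.688806533813477), 4.899093151092529)
ring (array([0.6028, 0.2142, 0.0216]), np.float64(0.0003449459829106444)) ((213.5750274658203, 182.47500610351562), (25.491172790527344, 22.360679626464844), 26.56505012512207) ((416.1910095214844, 241.61595153808594), (23.028282165527344, 22.872949600219727), 21.250505447387695)
clamp rect ((586.7980346679688, 325.683837890625), (22.221284866333008, 43.14823913574219), 1.4211393594741821)
long [318.7311 228.6111] [317.9311 225.8614]
twin [420.5622 185.1444] [413.8836 197.1862]
```

The picture limit is reached, so the remaining checks are numeric. Heights rose 9–10 mm for lens, ring and detector, so all three are on their floors. The arm occludes the look-alikes, so I'll move it clear to check them and the clamp.

Request:
jog_arm:
  linear:
    - [-0.8,-3.5,-1.5]
    - [-0.8,-3.5,-1.5]
    - [-0.8,-3.5,-1.5]
    - [-0.8,-3.5,-1]
    - [-0.8,-3.5,0]
    - [-0.8,-3.5,0]
    - [-0.8,-3.5,0]
    - [0,0,0]
  delta_rot:
    - [0,0,0]
    - [0,0,0]
    - [0,0,0]
    - [0,0,0]
    - [0,0,0]
    - [0,0,0]
    - [0,0,0]
    - [0,0,0]
  gripper: [0.5,0.5,0.5,0.5,0.5,0.5,0.5,0.5]

```text
t: 28.32
eef_pos: [0.4002, 0.1155, 0.2389]
ee_rot: [0.999, 0.041, 0.011, -0.005]
wrist_force: [0.5, -1.4, -0.6]
width: 0.0425
```

```bash
python3 - <<'E'
from h import *
go((.49,-.1,.15),0)
t=np.ascontiguousarray(imaging.camera('top')[:,:,::-1]);s=np.ascontiguousarray(imaging.camera('scene')[:,:,::-1])
np.set_printoptions(precision=4,suppress=True)
g=lambda c:c.mean(2)
t0=cv2.imread('pics/top0.png');s0=cv2.imread('pics/scene0.png')
for n,b,f in(('long',(308,205,335,256),lambda c:g(c)>125),('twin',(402,160,447,206),lambda c:g(c)>135)):
    print(n,blob(t0,b,f)[0],blob(t,b,f)[0])
for n,b,f in(('long',(318,162,338,200),lambda c:g(c)>110),('twin',(208,180,245,213),lambda c:g(c)>125)):
    print(n,blob(s0,b,f)[0],blob(s,b,f)[0])
a=blob(s,(450,228,485,268),lambda c:g(c)>120);b=blob(t,(155,170,185,205),lambda c:g(c)>120)
for n,k in(('scene',a),('top',b)):
    w=np.array([plane(n,p,.026) for p in k[2]])*1000;r=cv2.minAreaRect(w.astype(np.float32));print(n,r,w.min(0),w.max(0))
d=cv2.absdiff(t,cv2.imread('pics/t2.png'))
print('clamp region change since t2',d[165:210,150:190].mean(), 'bg',d[270:300,150:190].mean())
# expected corners of a clamp top face on the recess floor
for c in((-23,-23),(23,-23),(23,23),(-23,23)):
    P=np.array([.597+c[0]/1e3,.3256+c[1]/1e3,.026]);print(proj('top',P),end=' ')
print(cv2.boxPoints(b[1]))
E
```

```text
t 28.32 pos [0.4002 0.1155 0.2389] w 0.0425 cm [ 6.96 22.29  8.86] deg [-0.5 -1.3  4.8] f [ 0.5 -1.4 -0.6]
long [318.7311 228.6111] [318.7414 228.6565]
twin [420.5622 185.1444] [420.5469 185.1442]
long [328.6971 179.6249] [328.675  179.7212]
twin [233.2559 202.6957] [233.3902 202.5404]
scene ((605.5609741210938, 326.5977783203125), (35.316444396972656, 41.84455108642578), 2.515307903289795) [587.0801 305.8939] [623.6427 347.2431]
top ((582.4463500976562, 327.31329345703125), (46.335968017578125, 20.988344192504883), 75.3798599243164) [575.2968 303.958 ] [597.9309 347.5128]
clamp region change since t2 0.5737037037037037 bg 46.37388888888889
[176.3886 195.1736] [176.7451 176.2073] [157.9214 176.8746] [157.4489 195.8   ] [[156.3242 194.2332]
 [158.2838 185.6822]
 [176.5089 189.8588]
 [174.5493 198.4098]]
```

```bash
python3 -c "
from station import env; print(env.sign_off())"
```

```text
the job is handed in; nothing more can be done
None
```

I packed all four parts into their inserts and handed the job in at about 28 s of the 106 s allowed. The hand-in gives no verdict, so what follows rests on my own checks.

| Part | Offset from insert centre | Height check (floor is 10 mm above the table) |
|---|---|---|
| Lens | about 3 mm | 9 mm higher than before the move, so on the floor |
| Spacer ring | about 2 mm | 9 mm higher, so on the floor around the peg |
| Detector | about 5 mm, measured on the bright part of the tube only | 10 mm higher, so on the floor |
| Single clamp | 2–4 mm, aligned with its recess | height not measured directly; edges seen from both cameras fit it lying on the floor |

- **Look-alikes:** the long tube and the twin clamp are within 0.2 pixel of their starting image positions in both views. I never reached for the pink parts.
- **Lens grasp:** the first attempt drifted while the fingers closed and slid the lens about 1 cm. I measured it again and regripped it cleanly.
- **Late picture:** the last picture could not be shown because I had reached the 16-picture limit, so the final checks are numbers only.
- **Misleading reading:** one check seemed to show the look-alikes had moved, but the arm was blocking the view. With the arm clear, they had not.

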